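# Rotate the resin tins in the stock lane under the magnifier lamp

### The arm

A 6-joint arm with a two-finger parallel gripper is mounted at the origin on the work surface. World frame = base frame: x ahead of the robot, y to its left, z up, the work surface at z = 0. Lengths are in m, angles in rad, forces in N, time in s.
With the tool pointing down it reaches from about 0.425 to 0.95 m from the base axis. Payload 3.5 kg.
Tool frame: the origin (TCP) lies between the finger pads; the fingertips stand 19 mm ahead of it and the grasp point (between the pads) is the TCP; z points along the fingers, y is the line along which they close (so a half turn about z gives the same grasp; the last joint's range is limited). The gripper opens to 85 mm and grips with 20 to 120 N. Pads are 22 mm wide; open, the fingers measure 114 mm over their backs; the gripper's body (76 mm by 85 mm) begins 54 mm behind the grasp point. The pads swing forward as they close: fully open they stand 13 mm farther back than shut.
Start: joints at [-1.398, 0.286, 1.577, -0, 1.279, -0.15], TCP at [0.214, -0.64, 0.227] pointing down, gripper open.
Joint ranges: [-2.77, 2.77], [-0.9, 2.22], [0.21, 2.48], [-1.53, 4.67], [0.24, 2.81], [-2.84, 2.84]. Speed limits (rad/s): [2.79, 2.79, 3.14, 3.14, 3.14, 3.14].

### API

Orientations are given as a unit quaternion [x, y, z, w].
In Python, from plant import get_state, cams, ctrl gives the robot as it stands. The module is installed in compiled form; this text tells all that it offers.
- The arm moves only by the tool jog_arm, never from a script. Its argument "deltas" is text: rows parted by semicolons, each of 6 numbers parted by spaces: the shift along the world's x, y, z normalised to -1 to 1, where 1 is 0.02 m, then the turn, a rotation vector about the world's x, y, z normalised to -1 to 1, where 1 is 0.1 rad. In form: x y z ax ay az; .... A call has 1 to 20 rows; each row shifts and turns the commanded pose from where the row before left it; what a row does not reach is not made up. A row lasts 1/8 s, in which the tool goes at most 62.5 mm and 10.7 degrees, less where a joint would pass 70% of its speed; a pose out of reach is approached as far as the arm can. A call with a number of a shift or a turn outside -1 to 1 is refused whole. A call with a gripper value outside its range is refused whole. "gripper" is the opening, from 0 (shut) to 1 (fully open), set as the call begins (left out, the last holds). The fingers move at their own pace and stop on an object; "squeeze" is the grip in N (left out, the last holds). Time passes only in rows, so rows that do not move let the fingers close. It gives the time, the measured TCP pose, the force, the opening and the grip force at its end, in the units of the state.
- get_state(): the state, without advancing time (a new reading comes with each control period).
- cams.read_camera(name): name is "side" or "top"; returns a dict with "color" (384x512x3 uint8, blue, green, red), "vfov" (degrees; the focal length in pixels is half the picture's height over the tangent of half this angle, whatever the lens; pixels are square), "cx", "cy" (the principal point, pixels), "rvec" (rotation vector, rad) and "tvec" (3), from world to camera coordinates, as OpenCV has them. Camera axes: x right, y down, z forward; pixel columns grow to the right and rows downward; lengths in m; the calibration is good to about 2 mm. A picture is of the moment at which its call begins. There is no depth.
- ctrl.sign_off(): hands the job in; it is judged then, once.
The state is a dict: "time": time; "qpos": joint angles; "dq": joint speeds; "joint_efforts": joint torques, N m; "eef_pos": TCP position; "tcp_rot": TCP orientation; "contact_force": force on the tool from outside, world axes, zero at the start; "wrist_torque": the same for the moment, N m; "opening": opening from 0.0 (shut) to 1.0 (fully open); "finger_force": force on a finger pad.
Only numpy, scipy, OpenCV 4.12 (cv2) and the standard library are available. Lean on these libraries where they do the work, as an engineer would, in place of code of your own. Each camera call takes 0.05 s, during which the arm holds its last target. There are 200 camera calls.

### The job

Swing the magnifier lamp aside until no part of its head is over the stock lane, and leave it there while you restock: first move the two old tins forward, in their present order, so that the front one is against the stop and the other close behind it, then load every new tin from the bench behind them, all upright in one row without gaps. When the lane is stocked, swing the lamp back so that its head is centred over the front tin and stays there, and do not knock the cup, the tape, the filter or the scraper about.

Things in the scene. Friction and masses are not known exactly. Their poses are not given: they have to be found in the camera images.
- lane: Fixed sheet-aluminium channel on the bench, open on top. Origin: on the bench, mid-width. Its y runs along the channel to the front, its x across to the lamp post; its yaw is within 0.15 rad of the world's. Floor 4 mm thick; two side walls up to 22 mm above the bench, inner faces at x = +-39 mm, outer +-43 mm. It runs from y = -185 mm (rear, open end) to the stop at +175 mm.
- lane_stop (a point): Middle of the inner face of the stop plate (34 mm high) that closes the lane's front end, at floor level (4 mm). A tin against the stop has its centre 33 mm behind this point.
- lane_rear (a point): Middle of the lane's open rear end, at floor level (4 mm); no wall here, new tins can be slid in over the 4 mm floor edge.
- lamp (a joint): Swing of the lamp arm on its post, rad, counter-clockwise from above, -0.8 to 1.7. At 0 the arm points along the lane's -x, across the lane; positive swings the head to the lane's rear. In the lane's frame the head is at x = 200 - 245 cos q, y = -245 sin q mm. From 1.1 up it is off the lane, beside the post; about -0.6 is over the front tin. Stiff (0.5 N m friction): stays where left.
- lamp_grip (a point): On the lamp's upright black grip: a round stub 22 mm in diameter on the head's centre, from 200 to 260 mm above the bench, this point at 240 mm. Below it the head, a flat white disc 100 mm across at 176 to 200 mm, and its arm, a bar 16 mm wide at 186 to 200 mm. The stub can be pinched from above and carried round the arc (about 2 N); it turns between the fingers.
- lamp_pivot (a point): On the lamp's upright swing axis, 190 mm above the bench, at x = 200, y = 0 mm in the lane's frame; the grip swings round it at 245 mm. The post is 22 mm thick, its foot 68 mm across, the hub on top 38 mm across and up to 210 mm high; a flat 6 mm bracket joins it to the lane.
- old_front: The old tin nearer the front of the lane, standing in the channel on its 4 mm floor, some way back from the stop. A plain closed steel tin with a paper label, upright cylinder 66 mm in diameter, 62 mm tall, 0.2 to 0.4 kg, all tins look alike; origin at the centre of its underside, z up along its axis.
- old_rear: The old tin standing in the channel behind the other one. A plain closed steel tin with a paper label, upright cylinder 66 mm in diameter, 62 mm tall, 0.2 to 0.4 kg, all tins look alike; origin at the centre of its underside, z up along its axis.
- new1: A new tin standing on the bench to the robot's right, beyond the lane's rear end; two or three of the three new tins are present. A plain closed steel tin with a paper label, upright cylinder 66 mm in diameter, 62 mm tall, 0.2 to 0.4 kg, all tins look alike; origin at the centre of its underside, z up along its axis.
- new2: A new tin standing on the bench to the robot's right, beyond the lane's rear end; two or three of the three new tins are present. A plain closed steel tin with a paper label, upright cylinder 66 mm in diameter, 62 mm tall, 0.2 to 0.4 kg, all tins look alike; origin at the centre of its underside, z up along its axis.
- new3: A new tin standing on the bench to the robot's right, beyond the lane's rear end; two or three of the three new tins are present. A plain closed steel tin with a paper label, upright cylinder 66 mm in diameter, 62 mm tall, 0.2 to 0.4 kg, all tins look alike; origin at the centre of its underside, z up along its axis.
- cup: Bystander: empty white plastic mixing cup, 72 mm across, 85 mm tall; origin at the centre of its underside.
- tape: Bystander: roll of tape lying flat, 104 mm across, 24 mm high; origin at the centre of its underside.
- filter: Bystander: white respirator filter, a disc 92 mm across, 35 mm high; origin at the centre of its underside.
- scraper: Bystander: spatula lying flat, 200 mm long along its x, under 30 mm high; origin under its middle.

How it is judged:
By the outcome, as a careful person would: the job done as asked, in the order asked, and still so for the second after the job is handed in, with the robot touching nothing.
Of new1, new2, new3 only 2 to 3 are there at a start; the rules pass over those that are not, and their reading is None.
At some moment in a run one of new1, new2, new3 may be knocked a few centimetres aside while the robot is not near it.
Once in a run the grip may slacken for a moment while it holds something.
It also fails if it takes over 200 s, if anything falls off the work surface, if the arm or the gripper's body presses on something with over 40 N, if the wrist force passes 120 N, or if a joint passes its speed limit or range.

## Working session

There is one attempt and no reset: what is moved stays moved. The work goes in short steps, Python scripts to look and compute and a tool call to move; the robot and the scene stay as the last step left them, time stands still between calls to the robot, and variables do not carry over. Pictures are saved under pics/ and viewed, at most 14 in all, crops included, and the job is handed in when it is done.

Besides the shell and the picture viewer there is one more tool, called after "Emit:" as name(argument=value, ...) on one line, values as JSON. jog_arm: Moves the arm, as the interface text tells. Its arguments: {"type":"object","properties":{"deltas":{"type":"string"},"gripper":{"type":"number"},"squeeze":{"type":"number"}},"required":["deltas"]}

```bash
mkdir -p pics; cat > h.py <<'E'
import numpy as np, cv2
from plant import get_state, cams, ctrl
def shot(n):
    c=cams.read_camera(n); h=c["color"].shape[0]
    f=h/2/np.tan(np.radians(c["vfov"])/2)
    c["K"]=np.array([[f,0,c["cx"]],[0,f,c["cy"]],[0,0,1.]])
    c["R"]=cv2.Rodrigues(np.array(c["rvec"],float))[0]; c["t"]=np.array(c["tvec"],float).reshape(3)
    c["o"]=-c["R"].T@c["t"]; return c
def ray(c,u,v,z):
    d=c["R"].T@np.linalg.inv(c["K"])@np.array([u,v,1.]); return c["o"]+d*(z-c["o"][2])/d[2]
def proj(c,p):
    q=c["K"]@(c["R"]@np.array(p,float)+c["t"]); return q[:2]/q[2]
E
python3 - <<'E'
from h import *
print(get_state())
for n in("top","side"):
    c=shot(n); print(n,c["o"],c["vfov"],c["R"][2],c["cx"],c["cy"]); cv2.imwrite(f"pics/{n}0.png",cv2.resize(c["color"],(768,576)))
E
```

```text
{'time': 0.0, 'qpos': array([-1.39801165e+00,  2.87165041e-01,  1.57819966e+00, -3.39854435e-05,
        1.27859929e+00, -1.50016817e-01]), 'dq': array([-6.80578205e-05, -1.01355080e-03, -1.05981130e-03,  1.89371333e-03,
        8.25482445e-04, -9.63612794e-04]), 'joint_efforts': array([-1.56739516e-04, -4.05975902e+01, -2.92627627e+01, -1.37523662e-04,
        5.85548580e-03,  9.24501734e-06]), 'eef_pos': array([ 0.21401826, -0.63945881,  0.22593534]), 'tcp_rot': array([ 9.87001667e-01,  1.60705641e-01, -2.97628498e-05, -1.18540550e-03]), 'contact_force': array([-0.06792216, -0.28431339,  0.08403231]), 'wrist_torque': array([-0.01641418,  0.01429481, -0.00925961]), 'finger_force': 0.0, 'opening': 1.0001868585271563}
top [0.31046457 0.00264662 1.26977376] 48.06740530466739 [ 0.20304489  0.01344839 -0.97907707] 254.32010066572388 198.06718803784403
side [-0.21568554  0.96922663  0.86422147] 44.37322551442727 [ 0.5311365  -0.6750577  -0.51204601] 253.40958268990846 192.5805685145877
```

View pics/top0.png

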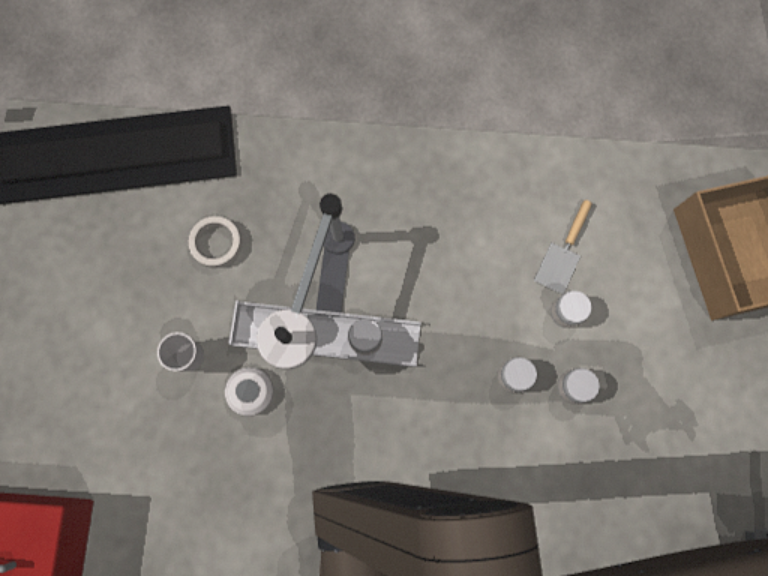

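View pics/side0.png

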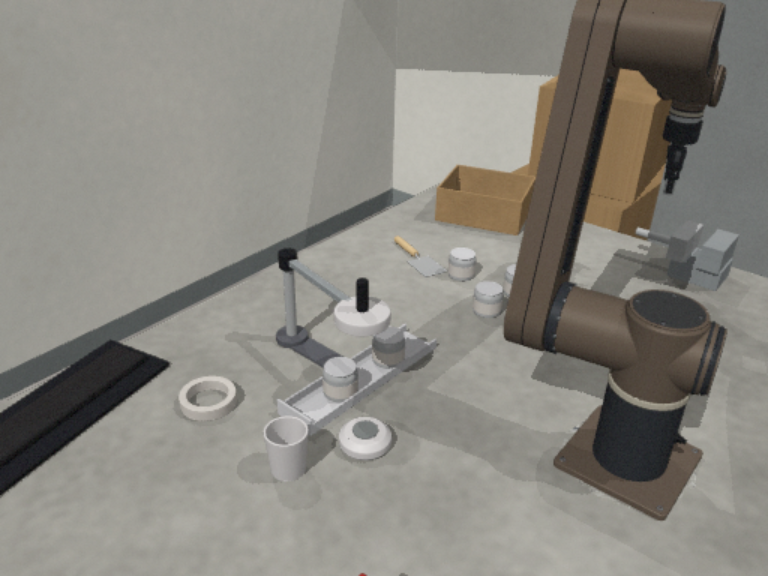

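The top view shows the lane spanning (232,323)–(422,345), with the lamp head at (286,338) and its hub at (331,205). One old tin is at (365,335) and the other is hidden under the head. New tins are at (575,307), (519,375) and (582,385). The side view shows both old tins, at (340,378) and (389,346).

```bash
python3 - <<'E'
from h import *
c=shot("top"); s=shot("side")
P=lambda u,v,z:np.round(ray(c,u/1.5,v/1.5,z),4)
for n,(u,v) in dict(n_a=(575,307),n_b=(519,375),n_c=(582,385)).items(): print(n,P(u,v,.062))
print("oldr",P(365,335,.066)); 
S=lambda u,v,z:np.round(ray(s,u/1.5,v/1.5,z),4)
print("side tops",S(340,370,.066),S(389,339,.066),"new",S(462,256,.062),S(488,291,.062))
print("hub",P(331,205,.21),"head",P(286,338,.2),"grip",P(283,336,.26),S(362,283,.26))
print("lane corners",P(236,302,.022),P(230,346,.022),P(421,323,.022),P(419,365,.022))
a=cv2.resize(c["color"][180:260,130:300],None,fx=4.5,fy=4.5,interpolation=cv2.INTER_CUBIC)
b=cv2.resize(s["color"][170:300,170:300],None,fx=4.5,fy=4.5,interpolation=cv2.INTER_CUBIC)
cv2.imwrite("pics/ca.png",a);cv2.imwrite("pics/cb.png",b);print(a.shape,b.shape)
E
```

```text
n_a [ 0.5683 -0.3498  0.062 ]
n_b [ 0.4315 -0.247   0.062 ]
n_c [ 0.4214 -0.3644  0.062 ]
oldr [0.4853 0.0449 0.066 ]
side tops [0.4848 0.1932 0.066 ] [0.4778 0.0558 0.066 ] new [ 0.5638 -0.3386  0.062 ] [ 0.4291 -0.2378  0.062 ]
hub [0.686  0.1158 0.21  ] head [0.4513 0.1713 0.2   ] grip [0.4462 0.1669 0.26  ] [0.4465 0.1776 0.26  ]
lane corners [0.5388 0.3049 0.022 ] [0.4513 0.3063 0.022 ] [ 0.5232 -0.0611  0.022 ] [ 0.4409 -0.0621  0.022 ]
(360, 765, 3) (585, 585, 3)
```

View pics/ca.png

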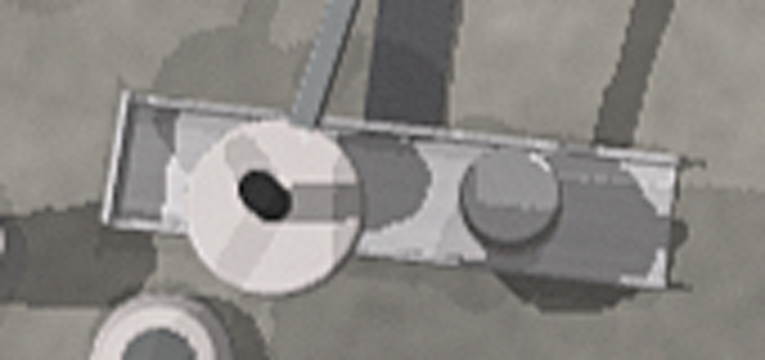

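View pics/cb.png

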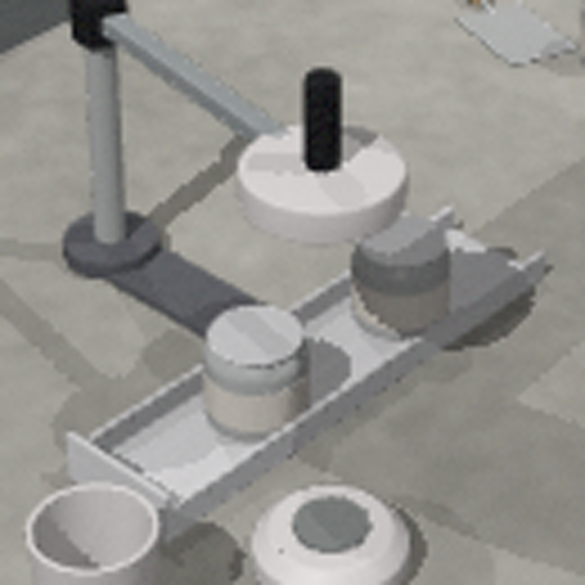

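The crops show the lane walls and the stop clearly. The filter sits right beside the lane's near wall. Both old tins are upright, with the front one near the stop end.

```bash
python3 - <<'E'
from h import *
c=shot("top"); s=shot("side")
P=lambda u,v,z:np.round(ray(c,130+u/4.5,180+v/4.5,z),4)
S=lambda u,v,z:np.round(ray(s,170+u/4.5,170+v/4.5,z),4)
up=P(135,95,.022),P(680,158,.022); lo=P(110,228,.022),P(665,290,.022)
for a,b in(up,lo): print(a,b,"yaw",np.arctan2(-(a-b)[0],(a-b)[1]), )
print("stop top inner",P(132,97,.034),P(115,222,.034),"floor rear edge",P(672,222,.004))
print("filter",ray(c,248/1.5,392/1.5,.035),"cup",ray(c,177/1.5,350/1.5,.085),"tape",ray(c,214/1.5,241/1.5,.024))
# grip: ellipse of dark stub top, disc
print("old front top side",S(255,335,.066),"old rear",S(402,243,.066),"disc",S(323,178,.2),P(275,207,.2))
print("grip top side",S(323,73,.26),"grip base",S(323,165,.2),"grip top topview",P(256,186,.26))
E
```

```text
[0.54   0.2971 0.022 ] [ 0.5239 -0.0623  0.022 ] yaw -0.0447669541803971
[0.4515 0.303  0.022 ] [ 0.4373 -0.0578  0.022 ] yaw -0.039336682385389836
stop top inner [0.5363 0.2961 0.034 ] [0.4543 0.2974 0.034 ] floor rear edge [ 0.4841 -0.0605  0.004 ]
filter [0.3651923  0.25865338 0.035     ] cup [0.42982431 0.38738689 0.085     ] tape [0.65927921 0.36305154 0.024     ]
old front top side [0.4915 0.1856 0.066 ] old rear [0.4842 0.0476 0.066 ] disc [0.4422 0.1803 0.2   ] [0.4497 0.1701 0.2   ]
grip top side [0.4536 0.1674 0.26  ] grip base [0.4512 0.1696 0.2   ] grip top topview [0.4522 0.1718 0.26  ]
```

Emit:
jog_arm(deltas="0.65 0.95 0.25 0 0 0.67;0.65 0.95 0.25 0 0 0.67;0.65 0.95 0.25 0 0 0.67;0.65 0.95 0.25 0 0 0.67;0.65 0.95 0.25 0 0 0.67;0.65 0.95 0.25 0 0 0.67;0.65 0.95 0.25 0 0 0.67;0.65 0.95 0.25 0 0 0.67;0.65 0.95 0.25 0 0 0.67;0.65 0.95 0.25 0 0 0.67;0.65 0.95 0.25 0 0 0.67;0.65 0.95 0.25 0 0 0.67;0.65 0.95 0.25 0 0 0.67;0.65 0.95 0.25 0 0 0.67;0.65 0.95 0.25 0 0 0.67;0.65 0.95 0.25 0 0 0.67;0.65 0.95 0.25 0 0 0.67;0.65 0.95 0.25 0 0 0.67", gripper=0.6)

```text
time: 2.55
eef_pos: [0.4488, -0.2967, 0.3177]
tcp_rot: [0.72, 0.694, 0.0, 0.0]
contact_force: [-0.8, 0.4, -0.2]
opening: 0.596
finger_force: 0.0
```

Emit:
jog_arm(deltas="0 1 0 0 0 0;0 1 0 0 0 0;0 1 0 0 0 0;0 1 0 0 0 0;0 1 0 0 0 0;0 1 0 0 0 0;0 1 0 0 0 0;0 1 0 0 0 0;0 1 0 0 0 0;0 1 0 0 0 0;0 1 0 0 0 0;0 1 0 0 0 0;0 1 0 0 0 0;0 1 0 0 0 0;0 1 0 0 0 0;0 1 0 0 0 0;0.05 1 0 0 0 0;0.05 1 0 0 0 0;0.05 1 0 0 0 0;0.05 1 0 0 0 0")

```text
time: 5.05
eef_pos: [0.4518, 0.1032, 0.3173]
tcp_rot: [0.722, 0.692, 0.0, -0.0]
contact_force: [-0.2, -0.3, -0.8]
opening: 0.594
finger_force: 0.0
```

Emit:
jog_arm(deltas="0 0.85 0 0 0 0;0 0.85 0 0 0 0;0 0.85 0 0 0 0;0 0.85 0 0 0 0;0 0 0 0 0 0;0 0 -1 0 0 0;0 0 -1 0 0 0;0 0 -1 0 0 0;0 0 -0.8 0 0 0;0 0 0 0 0 0;0 0 0 0 0 0")

```text
time: 6.42
eef_pos: [0.4525, 0.1698, 0.2418]
tcp_rot: [0.722, 0.692, 0.0, 0.0]
contact_force: [0.4, -0.2, -0.1]
opening: 0.607
finger_force: 0.0
```

Emit:
jog_arm(deltas="0 0 0 0 0 0;0 0 0 0 0 0;0 0 0 0 0 0;0 0 0 0 0 0;0 0 0 0 0 0;0 0 0 0 0 0", gripper=0, squeeze=40)

```text
time: 7.18
eef_pos: [0.453, 0.17, 0.2424]
tcp_rot: [0.722, 0.692, 0.001, 0.001]
contact_force: [1.9, -0.1, 4.7]
opening: 0.233
finger_force: 39.4
```

```bash
python3 - <<'E'
import numpy as np
pv=np.array([.6885,.1145]);g=np.array([.4528,.1702]);d=g-pv;r=np.hypot(*d);f0=np.arctan2(d[1],d[0]);th=-.042
print(r,"q",f0-(np.pi+th))
N=26;f=np.linspace(f0,np.pi+th+1.5,N+1);p=pv+r*np.c_[np.cos(f),np.sin(f)]
acc=np.zeros(2);o=[]
for k in range(N):
    u=np.round((p[k+1]-g-acc)/.02,2);acc+=u*.02;o.append(f"{u[0]} {u[1]} 0 0 0 0")
print(";".join(o[:13]));print(";".join(o[13:]));print(p[13],p[-1])
E
```

```text
0.24219203124793354 q -0.19006000277900315
-0.16 -0.77 0 0 0 0;-0.1 -0.78 0 0 0 0;-0.06 -0.79 0 0 0 0;0.0 -0.78 0 0 0 0;0.05 -0.79 0 0 0 0;0.1 -0.78 0 0 0 0;0.15 -0.77 0 0 0 0;0.19 -0.76 0 0 0 0;0.25 -0.75 0 0 0 0;0.3 -0.73 0 0 0 0;0.34 -0.71 0 0 0 0;0.39 -0.68 0 0 0 0;0.43 -0.66 0 0 0 0
0.47 -0.63 0 0 0 0;0.52 -0.6 0 0 0 0;0.55 -0.56 0 0 0 0;0.58 -0.52 0 0 0 0;0.62 -0.49 0 0 0 0;0.65 -0.44 0 0 0 0;0.68 -0.41 0 0 0 0;0.7 -0.35 0 0 0 0;0.72 -0.31 0 0 0 0;0.75 -0.27 0 0 0 0;0.75 -0.21 0 0 0 0;0.77 -0.16 0 0 0 0;0.78 -0.12 0 0 0 0
[ 0.49040073 -0.0248329 ] [ 0.66123952 -0.12615296]
```

Emit:
jog_arm(deltas="-0.16 -0.77 0 0 0 0;-0.1 -0.78 0 0 0 0;-0.06 -0.79 0 0 0 0;0 -0.78 0 0 0 0;0.05 -0.79 0 0 0 0;0.1 -0.78 0 0 0 0;0.15 -0.77 0 0 0 0;0.19 -0.76 0 0 0 0;0.25 -0.75 0 0 0 0;0.3 -0.73 0 0 0 0;0.34 -0.71 0 0 0 0;0.39 -0.68 0 0 0 0;0.43 -0.66 0 0 0 0")

```text
time: 8.8
eef_pos: [0.4865, -0.0265, 0.2421]
tcp_rot: [0.721, 0.693, -0.005, -0.003]
contact_force: [-9.5, -2.1, 12.2]
opening: 0.232
finger_force: 38.6
```

Emit:
jog_arm(deltas="0.42 -0.63 0 0 0 0;0.52 -0.6 0 0 0 0;0.55 -0.56 0 0 0 0;0.58 -0.52 0 0 0 0;0.62 -0.49 0 0 0 0;0.65 -0.44 0 0 0 0;0.68 -0.42 0 0 0 0;0.7 -0.36 0 0 0 0;0.72 -0.32 0 0 0 0;0.75 -0.28 0 0 0 0;0.75 -0.22 0 0 0 0;0.77 -0.18 0 0 0 0;0.78 -0.13 0 0 0 0;0 0 0 0 0 0;0 0 0 0 0 0")

```text
time: 10.68
eef_pos: [0.6582, -0.1428, 0.2428]
tcp_rot: [0.723, 0.691, -0.01, 0.01]
contact_force: [-2.9, -29.2, 3.9]
opening: 0.145
finger_force: 39.1
```

Emit:
jog_arm(deltas="0 0 0 0 0 0;0 0 0 0 0 0;0 0 0 0 0 0;0 0 0 0 0 0;0 0 1 0 0 0;0 0 1 0 0 0;0 0 1 0 0 0;0 0 1 0 0 0", gripper=0.8)

```text
time: 11.68
eef_pos: [0.6598, -0.1281, 0.3239]
tcp_rot: [0.722, 0.692, 0.0, 0.001]
contact_force: [-0.5, 0.9, -0.1]
opening: 0.801
finger_force: 0.0
```

```bash
python3 - <<'E'
from h import *
c=shot("top");s=shot("side")
cv2.imwrite("pics/t1.png",cv2.resize(c["color"],(768,576)))
E
```

```text
(no output)
```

View pics/t1.png

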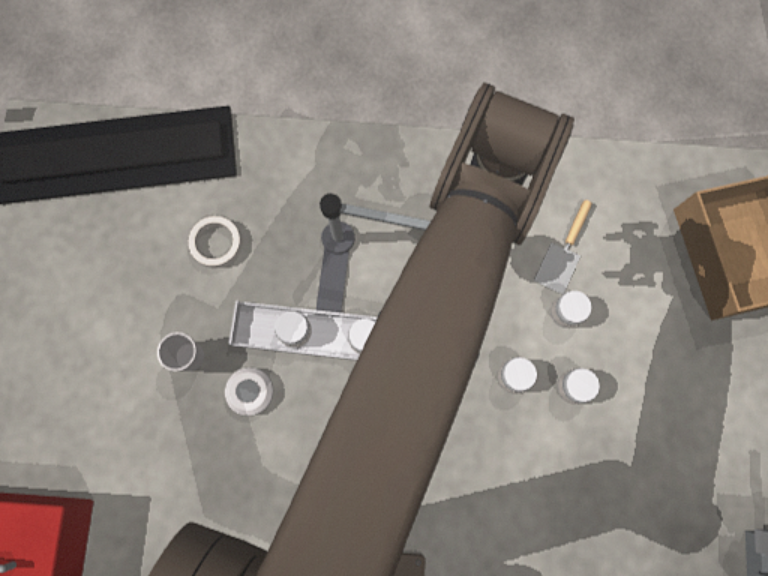

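Lamp is aside: its arm is at (430,225), clear of the lane. The old tins are visible at (291,328) and (362,335), and nothing else has moved.

```bash
python3 - <<'E'
from h import *
c=shot("top")
g=c["color"].min(2); m=(g>200).astype(np.uint8); m=cv2.morphologyEx(m,cv2.MORPH_OPEN,np.ones((5,5)))
n,l,st,ce=cv2.connectedComponentsWithStats(m)
for i in range(1,n):
    if st[i,4]>100: print(st[i],ce[i],ray(c,*ce[i],.064))
print("guess",ray(c,291/1.5,328/1.5,.066),ray(c,365/1.5,335/1.5,.066))
E
```

```text
[374 194  20  20 334] [383.32035928 203.7754491 ] [ 0.57041574 -0.34913286  0.064     ]
[167 208  37  23 656] [184.30487805 218.2804878 ] [0.48793444 0.21279609 0.064     ]
[233 213  15  19 218] [239.60091743 221.10550459] [0.4911354  0.05596478 0.064     ]
[206 216  28  21 264] [222.43939394 228.85984848] [0.46565164 0.10246618 0.064     ]
[337 239  20  21 354] [346.45762712 248.96045198] [ 0.43425558 -0.24782366  0.064     ]
[378 246  21  21 363] [388.11294766 256.22589532] [ 0.42241406 -0.36405993  0.064     ]
[150 250  10  20 137] [154.24087591 259.51094891] [0.36668424 0.28393001 0.064     ]
guess [0.48851148 0.18499983 0.066     ] [0.48526354 0.04487514 0.066     ]
```

Emit:
jog_arm(deltas="-0.53 0.98 0 0 0 0;-0.53 0.98 0 0 0 0;-0.53 0.98 0 0 0 0;-0.53 0.98 0 0 0 0;-0.53 0.98 0 0 0 0;-0.53 0.98 0 0 0 0;-0.53 0.98 0 0 0 0;-0.53 0.98 0 0 0 0;-0.53 0.98 0 0 0 0;-0.53 0.98 0 0 0 0;-0.53 0.98 0 0 0 0;-0.53 0.98 0 0 0 0;-0.53 0.98 0 0 0 0;-0.53 0.98 0 0 0 0;-0.53 0.98 0 0 0 0;-0.53 0.98 0 0 0 0;0 0 -1 0 0 0;0 0 -1 0 0 0;0 0 -1 0 0 0;0 0 0 0 0 0", gripper=1)

```text
time: 14.32
eef_pos: [0.4887, 0.1847, 0.2579]
tcp_rot: [0.722, 0.692, -0.003, -0.002]
contact_force: [0.6, -0.1, -0.1]
opening: 1.001
finger_force: 0.0
```

Emit:
jog_arm(deltas="0 0 -1 0 0 0;0 0 -1 0 0 0;0 0 -1 0 0 0;0 0 -1 0 0 0;0 0 -1 0 0 0;0 0 -1 0 0 0;0 0 -1 0 0 0;0 0 -1 0 0 0;0 0 -1 0 0 0;0 0 -0.7 0 0 0;0 0 -0.4 0 0 0;0 0 0 0 0 0;0 0 0 0 0 0")

```text
time: 15.95
eef_pos: [0.4906, 0.1856, 0.0601]
tcp_rot: [0.722, 0.692, 0.001, 0.0]
contact_force: [0.4, 0.8, -0.6]
opening: 0.997
finger_force: 0.0
```

Emit:
jog_arm(deltas="0 0 0 0 0 0;0 0 0 0 0 0;0 0 0 0 0 0;0 0 0 0 0 0;0 0 0 0 0 0", gripper=0.5, squeeze=40)

```text
time: 16.58
eef_pos: [0.4906, 0.1857, 0.0602]
tcp_rot: [0.722, 0.692, 0.001, 0.0]
contact_force: [-1.1, 0.4, 4.8]
opening: 0.499
finger_force: 2.8
```

```bash
python3 - <<'E'
from h import *
c=shot("top");s=shot("side")
a=cv2.resize(c["color"][180:260,130:300],None,fx=3.4,fy=3.4)
b=cv2.resize(s["color"][150:300,150:320],None,fx=3.4,fy=3.4)
b=b[:600-a.shape[0]]
cv2.imwrite("pics/v2.png",np.vstack([a,b]))
E
```

```text
(no output)
```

View pics/v2.png

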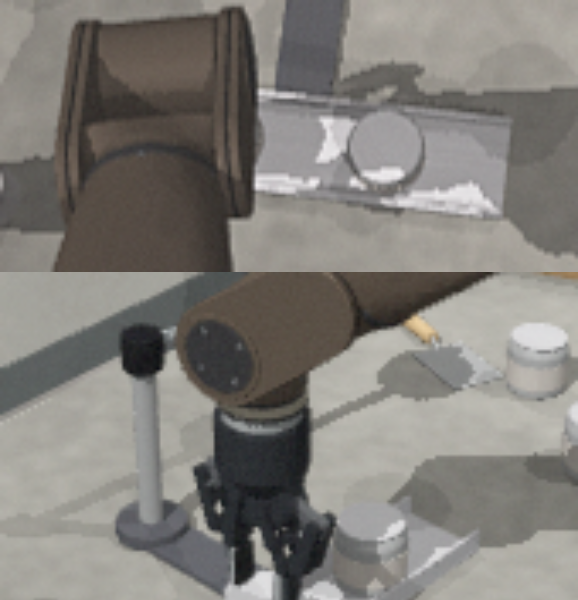

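The top half is blocked by the wrist and the side half is cut off below the fingers, so I need the lower crop.

```bash
python3 - <<'E'
from h import *
s=shot("side")
cv2.imwrite("pics/v3.png",cv2.resize(s["color"][190:310,170:310],None,fx=4.5,fy=4.5))
E
```

```text
(no output)
```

View pics/v3.png

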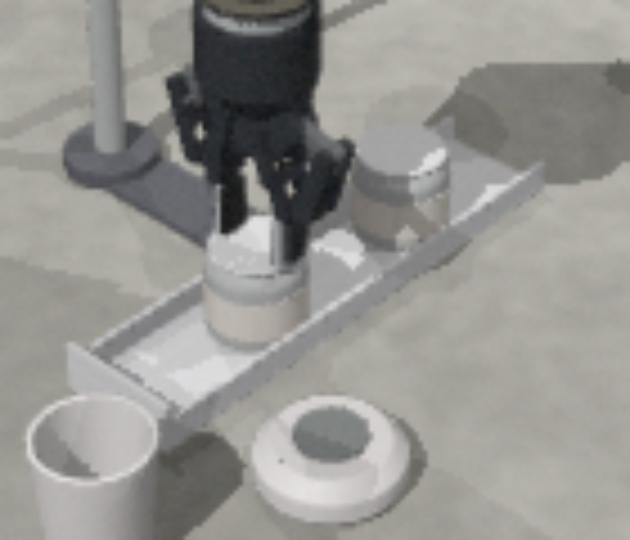

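The fingers closed over the tin's lid at (255,250) instead of round it. I'll reopen and go lower.

Emit:
jog_arm(deltas="0 0 0 0 0 0;0 0 0 0 0 0;0 0 0 0 0 0;0 0 0 0 0 0;0 0 -0.4 0 0 0;0 0 -0.35 0 0 0;0 0 0 0 0 0;0 0 0 0 0 0", gripper=1)

```text
time: 17.73
eef_pos: [0.4899, 0.1855, 0.0442]
tcp_rot: [0.722, 0.692, -0.0, -0.0]
contact_force: [-0.4, -0.2, 1.0]
opening: 0.999
finger_force: 0.0
```

Emit:
jog_arm(deltas="0 0 0 0 0 0;0 0 0 0 0 0;0 0 0 0 0 0;0 0 0 0 0 0", gripper=0.5, squeeze=40)

```text
time: 18.23
eef_pos: [0.4932, 0.1857, 0.0466]
tcp_rot: [0.722, 0.692, 0.003, 0.003]
contact_force: [3.3, -1.6, 5.7]
opening: 0.693
finger_force: 40.5
```

Emit:
jog_arm(deltas="0.02 0.45 0 0 0 0;0.02 0.45 0 0 0 0;0.02 0.45 0 0 0 0;0.02 0.45 0 0 0 0;0.02 0.45 0 0 0 0;0.02 0.45 0 0 0 0;0.02 0.45 0 0 0 0;0.02 0.45 0 0 0 0;0 0 0 0 0 0")

```text
time: 19.35
eef_pos: [0.4941, 0.2587, 0.0452]
tcp_rot: [0.722, 0.692, 0.001, 0.0]
contact_force: [1.4, 3.0, 7.1]
opening: 0.682
finger_force: 44.4
```

Emit:
jog_arm(deltas="0 0.15 0 0 0 0;0 0.15 0 0 0 0;0 0.1 0 0 0 0;0 0.1 0 0 0 0;0 0 0 0 0 0")

```text
time: 19.98
eef_pos: [0.4912, 0.2671, 0.043]
tcp_rot: [0.722, 0.692, -0.002, -0.001]
contact_force: [-1.1, -1.9, -0.8]
opening: 0.686
finger_force: 42.8
```

```bash
python3 - <<'E'
from h import *
s=shot("side")
cv2.imwrite("pics/v4.png",cv2.resize(s["color"][190:310,170:310],None,fx=4.5,fy=4.5))
E
```

```text
(no output)
```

View pics/v4.png

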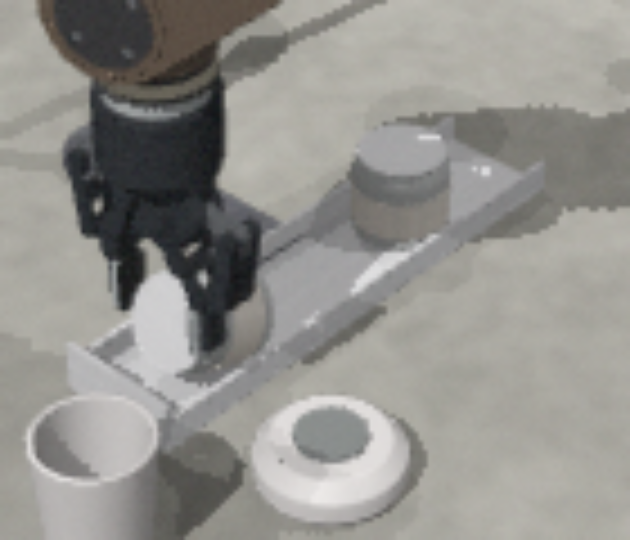

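The tin has tipped forward between the pads: its lid faces the stop at (165,325), and I'm holding it near the lid. I'll lift it with a light grip so it can swing upright.

Emit:
jog_arm(deltas="0 -0.3 0.5 0 0 0;0 -0.3 0.5 0 0 0;0 -0.3 0.5 0 0 0;0 -0.3 0.5 0 0 0;0 -0.3 0.5 0 0 0;0 -0.3 0.5 0 0 0;0 -0.3 0.5 0 0 0;0 -0.3 0.5 0 0 0;0 0 0 0 0 0", gripper=0.5, squeeze=20)

```text
time: 21.15
eef_pos: [0.494, 0.2193, 0.1256]
tcp_rot: [0.722, 0.692, 0.001, 0.001]
contact_force: [-0.4, 0.6, -4.3]
opening: 0.687
finger_force: 41.3
```

```bash
python3 - <<'E'
from h import *
s=shot("side")
print(ray(s,206.7,262.2,.037))
cv2.imwrite("pics/v5.png",cv2.resize(s["color"][170:290,170:310],None,fx=4.5,fy=4.5))
E
```

```text
[0.50554055 0.25244421 0.037     ]
```

View pics/v5.png

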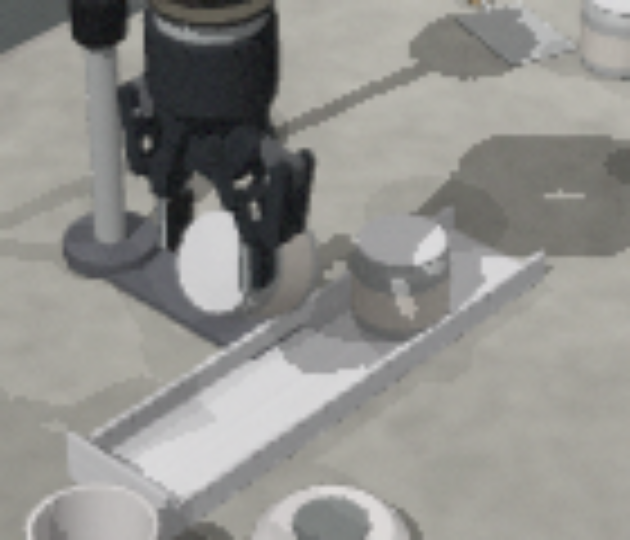

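The lid still faces forward at (212,262), gripped near that end. The tin weighs about 0.4 kg. I'll lower it and ease the grip.

Emit:
jog_arm(deltas="0 0 -0.6 0 0 0;0 0 -0.6 0 0 0;0 0 -0.6 0 0 0;0 0 -0.6 0 0 0;0 0 -0.5 0 0 0;0 0 0 0 0 0", gripper=0.68, squeeze=20)

```text
time: 21.95
eef_pos: [0.4923, 0.2193, 0.065]
tcp_rot: [0.722, 0.692, -0.001, -0.001]
contact_force: [-0.3, -0.2, -2.8]
opening: 0.684
finger_force: 41.2
```

Emit:
jog_arm(deltas="0 0 0 0 0 0;0 0 0 0 0 0", gripper=0.69)

```text
time: 22.2
eef_pos: [0.4937, 0.2196, 0.067]
tcp_rot: [0.722, 0.692, 0.001, 0.0]
contact_force: [-0.1, -0.6, -3.4]
opening: 0.691
finger_force: 28.4
```

Emit:
jog_arm(deltas="0 0 0 0 0 0;0 0 0 0 0 0", gripper=0.7)

```text
time: 22.45
eef_pos: [0.4932, 0.2196, 0.0665]
tcp_rot: [0.722, 0.692, 0.0, -0.0]
contact_force: [-0.7, 0.7, -2.0]
opening: 0.699
finger_force: 1.0
```

Emit:
jog_arm(deltas="0 0 0 0 0 0;0 0 0 0 0 0", gripper=0.705)

```text
time: 22.7
eef_pos: [0.494, 0.2197, 0.0673]
tcp_rot: [0.722, 0.692, 0.001, 0.001]
contact_force: [-0.0, 0.8, -0.2]
opening: 0.702
finger_force: 0.0
```

```bash
python3 - <<'E'
from h import *
s=shot("side")
im=s["color"]; 
for r in (0,):
  P=get_state()["eef_pos"]; u=proj(s,P); print(u)
# brightness lid blob in a window around
w=im[int(u[1])-25:int(u[1])+45,int(u[0])-35:int(u[0])+35].min(2)
m=(w>175).astype(np.uint8); n,l,st,ce=cv2.connectedComponentsWithStats(m)
for i in range(1,n):
    if st[i,4]>30: print(st[i],ce[i])
E
```

```text
[217.76735631 249.54142802]
[ 16  20  50  35 554] [40.33574007 31.48736462]
[  0  42  25  28 373] [13.32707775 56.57908847]
[ 44  54  26  16 176] [54.28409091 62.32954545]
```

```bash
python3 - <<'E'
from h import *
s=shot("side")
cv2.imwrite("pics/v6.png",cv2.resize(s["color"][190:310,170:310],None,fx=4.5,fy=4.5))
E
```

```text
(no output)
```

View pics/v6.png

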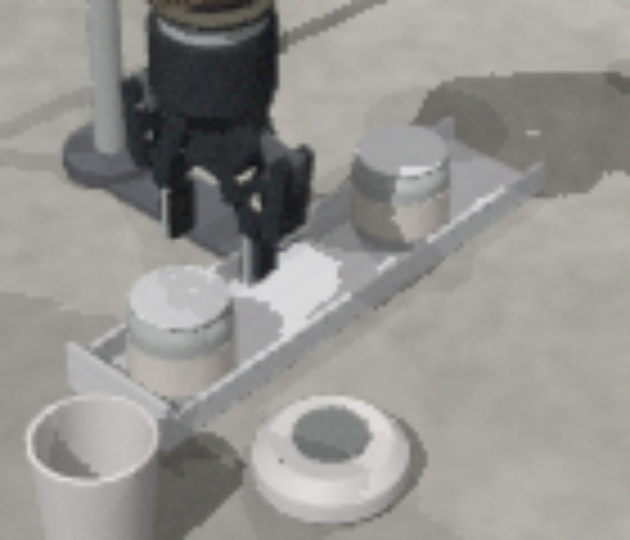

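Lucky: the tin dropped upright near the stop, lid centre at (180,298). I'll measure it, then push it home from behind with closed fingers.

```bash
python3 - <<'E'
from h import *
s=shot("side")
print(ray(s,170+180/4.5,190+298/4.5,.066),ray(s,170+403/4.5,190+152/4.5,.066))
E
```

```text
[0.4909274  0.25363272 0.066     ] [0.48443142 0.04629824 0.066     ]
```

Emit:
jog_arm(deltas="0 -0.7 0 0 0 0;0 -0.7 0 0 0 0;0 -0.7 0 0 0 0;0 -0.7 0 0 0 0;0 0 0 0 0 0;0 0 0 0 0 0;0 0 0 0 0 0", gripper=0)

```text
time: 23.72
eef_pos: [0.4931, 0.1638, 0.0663]
tcp_rot: [0.722, 0.692, 0.0, -0.0]
contact_force: [-0.5, -0.8, -0.2]
opening: 0.0
finger_force: 0.0
```

Emit:
jog_arm(deltas="0 0 -0.6 0 0 0;0 0 -0.6 0 0 0;0 0.5 0 0 0 0;0 0.5 0 0 0 0;0 0.5 0 0 0 0;0 0.5 0 0 0 0;0 0.25 0 0 0 0;0 0.25 0 0 0 0;0 0.25 0 0 0 0;0 0 0 0 0 0")

```text
time: 24.98
eef_pos: [0.4934, 0.2188, 0.0425]
tcp_rot: [0.722, 0.692, 0.0, -0.0]
contact_force: [0.6, -1.6, 0.5]
opening: -0.001
finger_force: 0.4
```

Emit:
jog_arm(deltas="0 0.1 0 0 0 0;0 0 0 0 0 0")

```text
time: 25.22
eef_pos: [0.4932, 0.2203, 0.0424]
tcp_rot: [0.722, 0.692, -0.0, 0.0]
contact_force: [1.0, -3.1, 1.3]
opening: -0.002
finger_force: 1.4
```

Emit:
jog_arm(deltas="0 0.15 0 0 0 0;0 0.1 0 0 0 0;0 0 0 0 0 0")

```text
time: 25.6
eef_pos: [0.4932, 0.2245, 0.0424]
tcp_rot: [0.721, 0.693, -0.001, 0.001]
contact_force: [1.1, -5.7, 2.5]
opening: 0.0
finger_force: 3.5
```

Emit:
jog_arm(deltas="0 0.15 0 0 0 0;0 0.1 0 0 0 0;0 0 0 0 0 0")

```text
time: 25.98
eef_pos: [0.4935, 0.2249, 0.0426]
tcp_rot: [0.72, 0.694, -0.005, 0.004]
contact_force: [-0.2, -23.2, 7.8]
opening: -0.0
finger_force: 11.6
```

Emit:
jog_arm(deltas="0 -0.8 0 0 0 0;0 -0.8 0.2 0 0 0;0 0 0.9 0 0 0;0 0 0.9 0 0 0;0 0 0.9 0 0 0;0 0 0.6 0 0 0;-0.05 -1 0 0 0 0;-0.05 -1 0 0 0 0;-0.05 -1 0 0 0 0;-0.05 -1 0 0 0 0;-0.05 -1 0 0 0 0;-0.05 -1 0 0 0 0;-0.05 -1 0 0 0 0;-0.05 -1 0 0 0 0;-0.05 -1 0 0 0 0;-0.05 -1 0 0 0 0;-0.05 -1 0 0 0 0;0 -0.4 0 0 0 0;0 0 0 0 0 0")

```text
time: 28.35
eef_pos: [0.4822, -0.0295, 0.1126]
tcp_rot: [0.722, 0.692, 0.0, -0.0]
contact_force: [-0.3, 0.3, -0.3]
opening: -0.003
finger_force: 0.0
```

Emit:
jog_arm(deltas="0 0 -0.9 0 0 0;0 0 -0.9 0 0 0;0 0 -0.9 0 0 0;0 0 -0.7 0 0 0;0 0 0 0 0 0;0 0.4 0 0 0 0;0 0.4 0 0 0 0;0 0.4 0 0 0 0;0.02 0.4 0 0 0 0;0.02 0.4 0 0 0 0;0.02 0.4 0 0 0 0;0.02 0.4 0 0 0 0;0.02 0.4 0 0 0 0;0.02 0.4 0 0 0 0;0.02 0.4 0 0 0 0;0.02 0.4 0 0 0 0;0 0 0 0 0 0")

```text
time: 30.48
eef_pos: [0.4852, 0.0596, 0.0441]
tcp_rot: [0.722, 0.692, 0.0, -0.001]
contact_force: [0.4, -0.2, 0.3]
opening: -0.006
finger_force: 0.1
```

Emit:
jog_arm(deltas="0.02 0.4 0 0 0 0;0.02 0.4 0 0 0 0;0.02 0.4 0 0 0 0;0.02 0.4 0 0 0 0;0.02 0.4 0 0 0 0;0.02 0.4 0 0 0 0;0.02 0.4 0 0 0 0;0.02 0.4 0 0 0 0;0.02 0.4 0 0 0 0;0.02 0.4 0 0 0 0;0.02 0.4 0 0 0 0;0 0.2 0 0 0 0;0 0 0 0 0 0")

```text
time: 32.1
eef_pos: [0.4765, 0.1481, 0.0408]
tcp_rot: [0.72, 0.693, -0.016, -0.009]
contact_force: [-26.4, -14.8, 17.2]
opening: 0.0
finger_force: 16.2
```

Emit:
jog_arm(deltas="0 0.15 0 0 0 0;0 0.15 0 0 0 0;0 0.15 0 0 0 0;0 0 0 0 0 0")

```text
time: 32.6
eef_pos: [0.4736, 0.156, 0.0409]
tcp_rot: [0.72, 0.694, -0.02, -0.011]
contact_force: [-36.5, -17.8, 27.8]
opening: -0.0
finger_force: 21.0
```

Emit:
jog_arm(deltas="0 -0.5 0 0 0 0;0 -0.5 0 0 0 0;0 -0.5 0 0 0 0;0 -0.5 0 0 0 0;0 0 0 0 0 0;0 0 1 0 0 0;0 0 1 0 0 0;0 0 1 0 0 0;0 -1 0 0 0 0;0 -1 0 0 0 0;0 -1 0 0 0 0;0 -1 0 0 0 0;0 -1 0 0 0 0;0 -1 0 0 0 0")

```text
time: 34.35
eef_pos: [0.4906, -0.0007, 0.1048]
tcp_rot: [0.722, 0.692, 0.001, 0.0]
contact_force: [0.5, -0.2, -0.5]
opening: -0.0
finger_force: 0.0
```

```bash
python3 - <<'E'
from h import *
c=shot("top");s=shot("side")
a=cv2.resize(c["color"][180:260,130:270],None,fx=4,fy=4)
b=cv2.resize(s["color"][215:285,170:310],None,fx=4,fy=4)
cv2.imwrite("pics/v7.png",np.vstack([a,b])); print(a.shape,b.shape)
E
```

```text
(320, 560, 3) (280, 560, 3)
```

View pics/v7.png

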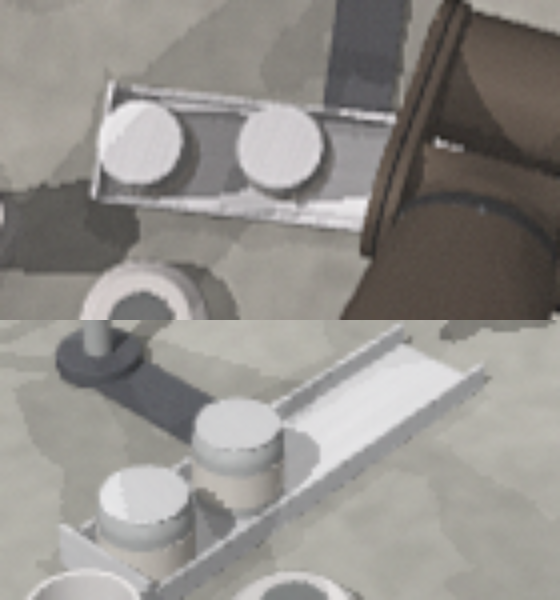

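Front tin is on the stop at (141,142). The rear tin is ahead of its start and against the far wall at (282,146), because the single narrow pusher slid past it. I'll push again with two spread fingers as a cradle.

```bash
python3 - <<'E'
from h import *
c=shot("top");s=shot("side")
print(ray(c,130+141/4,180+142/4,.066),ray(c,130+282/4,180+146/4,.066))
print(ray(s,170+143/4,215+(495-320)/4,.066),ray(s,170+237/4,215+(426-320)/4,.066))
E
```

```text
[0.49168507 0.26707707 0.066     ] [0.49600616 0.16727648 0.066     ]
[0.49217151 0.26877586 0.066     ] [0.49507607 0.17067961 0.066     ]
```

Emit:
jog_arm(deltas="-0.1 0.7 0 0 0 0;-0.1 0.7 0 0 0 0;0 0.6 0 0 0 0;0 0 -1 0 0 0;0 0 -1 0 0 0;0 0 -1 0 0 0;0 0 0 0 0 0", gripper=0.45)

```text
time: 35.42
eef_pos: [0.4842, 0.0405, 0.0428]
tcp_rot: [0.721, 0.692, -0.001, -0.002]
contact_force: [-0.7, 0.2, 1.1]
opening: 0.449
finger_force: 0.0
```

Emit:
jog_arm(deltas="0.02 0.6 0 0 0 0;0.02 0.6 0 0 0 0;0.02 0.6 0 0 0 0;0.02 0.6 0 0 0 0;0.02 0.6 0 0 0 0;0.02 0.6 0 0 0 0;0 0.3 0 0 0 0;0 0.3 0 0 0 0;0 0.3 0 0 0 0;0 0.3 0 0 0 0;0 0.3 0 0 0 0;0 0.3 0 0 0 0;0 0.3 0 0 0 0;0 0 0 0 0 0")

```text
time: 37.17
eef_pos: [0.488, 0.1541, 0.0442]
tcp_rot: [0.722, 0.692, 0.0, -0.0]
contact_force: [1.6, -1.2, 0.8]
opening: 0.45
finger_force: 0.7
```

Emit:
jog_arm(deltas="0 0.2 0 0 0 0;0 0.15 0 0 0 0;0 0.15 0 0 0 0;0 0 0 0 0 0")

```text
time: 37.67
eef_pos: [0.4881, 0.1638, 0.0443]
tcp_rot: [0.722, 0.692, 0.0, -0.0]
contact_force: [1.3, -1.9, 0.8]
opening: 0.452
finger_force: 1.1
```

Emit:
jog_arm(deltas="0 0.15 0 0 0 0;0 0.1 0 0 0 0;0 0.1 0 0 0 0;0 0 0 0 0 0")

```text
time: 38.17
eef_pos: [0.4889, 0.1669, 0.0446]
tcp_rot: [0.721, 0.693, -0.003, 0.003]
contact_force: [2.4, -16.5, 2.0]
opening: 0.453
finger_force: 7.3
```

Emit:
jog_arm(deltas="0 -0.7 0 0 0 0;0 -0.7 0.3 0 0 0;0 -0.3 1 0 0 0;0 -0.5 1 0 0 0;0 -1 1 0 0 0;-0.1 -1 1 0 0 0;-0.1 -1 0 0 0 0;-0.1 -1 0 0 0 0;-0.1 -1 0 0 0 0;-0.1 -1 0 0 0 0;-0.1 -1 0 0 0 0", gripper=1)

```text
time: 39.55
eef_pos: [0.4756, -0.014, 0.1304]
tcp_rot: [0.722, 0.692, 0.0, -0.001]
contact_force: [-0.1, 0.1, -0.1]
opening: 1.0
finger_force: 0.0
```

```bash
cat >> h.py <<'E'
def tins():
    c=shot("top"); g=c["color"].min(2)
    m=cv2.morphologyEx((g>195).astype(np.uint8),cv2.MORPH_OPEN,np.ones((5,5)))
    n,l,st,ce=cv2.connectedComponentsWithStats(m)
    for i in range(1,n):
        if st[i,4]>80: print(st[i],np.round(ray(c,st[i,0]+(st[i,2]-1)/2,st[i,1]+(st[i,3]-1)/2,.062),4))
E
python3 - <<'E'
from h import *
tins()
E
```

```text
[307 138  21  13 143] [ 0.7363 -0.1531  0.062 ]
[294 146  35  27 525] [ 0.6891 -0.1375  0.062 ]
[374 194  20  20 326] [ 0.5717 -0.3502  0.062 ]
[155 206  20  19 317] [0.4936 0.2702 0.062 ]
[178 209  20  19 317] [0.4897 0.2042 0.062 ]
[213 212  19  25 297] [0.4796 0.1051 0.062 ]
```

Emit:
jog_arm(deltas="0 -0.99 0 0 0 0;0 -0.99 0 0 0 0;0 -0.99 0 0 0 0;0 -0.99 0 0 0 0;0 -0.99 0 0 0 0;0 -0.99 0 0 0 0;0 -0.99 0 0 0 0;0 -0.99 0 0 0 0;0 -0.99 0 0 0 0;0.6 -0.99 0 0 0 0;0.6 -0.99 0 0 0 0;0.6 -0.99 0 0 0 0;0.6 -0.99 0 0 0 0;0.6 -0.99 0 0 0 0;0.6 -0.99 0 0 0 0;0.6 -0.99 0 0 0 0;0.6 -0.99 0 0 0 0;0 0 0 0 0 0")

```text
time: 41.85
eef_pos: [0.5723, -0.3519, 0.13]
tcp_rot: [0.722, 0.692, 0.0, 0.0]
contact_force: [-0.0, -0.4, 0.0]
opening: 1.001
finger_force: 0.0
```

```bash
python3 - <<'E'
from h import *
tins()
c=shot("top")
s=shot("side"); m=cv2.morphologyEx((s["color"].min(2)>185).astype(np.uint8),cv2.MORPH_OPEN,np.ones((3,3)))
n,l,st,ce=cv2.connectedComponentsWithStats(m)
print("side")
for i in range(1,n):
    if st[i,4]>60:print(st[i],np.round(ray(s,*ce[i],.062),3))
E
```

```text
[294 138  35  35 725] [ 0.7013 -0.137   0.062 ]
[155 206  20  20 317] [0.4921 0.2701 0.062 ]
[178 209  20  19 321] [0.4897 0.2042 0.062 ]
[ 212  215   67   28 1453] [0.4715 0.0392 0.062 ]
[150 250  10  20 134] [0.3669 0.2837 0.062 ]
side
[ 262   46   63   83 3145] [ 1.227 -1.109  0.062]
[237 142  29  14 226] [ 0.837 -0.344  0.062]
[301 165  16   8 105] [ 0.573 -0.354  0.062]
[318 187  17  10 132] [ 0.436 -0.252  0.062]
[238 222  47  34 675] [0.444 0.094 0.062]
[213 241  21  13 219] [0.495 0.198 0.062]
[119 251  38  24 286] [0.62  0.393 0.062]
[195 252  22  14 246] [0.497 0.265 0.062]
[192 277  10  10  61] [0.451 0.345 0.062]
[226 281  31  22 365] [0.339 0.307 0.062]
```

Emit:
jog_arm(deltas="0 0.05 -0.9 0 0 0;0 0 -0.9 0 0 0;0 0 -0.9 0 0 0;0 0 -0.9 0 0 0;0 0 -0.75 0 0 0;0 0 0 0 0 0;0 0 0 0 0 0")

```text
time: 42.88
eef_pos: [0.5726, -0.3495, 0.0438]
tcp_rot: [0.722, 0.692, 0.0, 0.001]
contact_force: [0.6, 0.7, 0.7]
opening: 1.001
finger_force: 0.0
```

Emit:
jog_arm(deltas="0 0 0 0 0 0;0 0 0 0 0 0;0 0 0 0 0 0;0 0 0 0 0 0", gripper=0.5, squeeze=70)

```text
time: 43.38
eef_pos: [0.573, -0.35, 0.0453]
tcp_rot: [0.722, 0.692, 0.0, 0.001]
contact_force: [-1.8, 0.0, 4.7]
opening: 0.666
finger_force: 72.1
```

Emit:
jog_arm(deltas="0 0 0.5 0 0 0;0 0 0.5 0 0 0;0 0 0.5 0 0 0;0 0 0.5 0 0 0;0 0 0 0 0 0")

```text
time: 44.0
eef_pos: [0.5729, -0.3497, 0.0849]
tcp_rot: [0.722, 0.692, 0.0, 0.001]
contact_force: [0.3, -0.1, -2.2]
opening: 0.671
finger_force: 71.8
```

Emit:
jog_arm(deltas="-0.41 0.99 0.1 0 0 0;-0.41 0.99 0.1 0 0 0;-0.41 0.99 0.1 0 0 0;-0.41 0.99 0.1 0 0 0;-0.41 0.99 0.1 0 0 0;-0.41 0.99 0.1 0 0 0;-0.41 0.99 0.1 0 0 0;-0.41 0.99 0.1 0 0 0;-0.41 0.99 0.1 0 0 0;-0.41 0.99 0.1 0 0 0;-0.02 0.99 0 0 0 0;-0.02 0.99 0 0 0 0;-0.02 0.99 0 0 0 0;-0.02 0.99 0 0 0 0;-0.02 0.99 0 0 0 0;-0.02 0.99 0 0 0 0;-0.02 0.99 0 0 0 0;-0.02 0.99 0 0 0 0;0 0.99 0 0 0 0;0 0.99 0 0 0 0")

```text
time: 46.5
eef_pos: [0.4869, 0.0483, 0.1033]
tcp_rot: [0.722, 0.692, 0.0, 0.0]
contact_force: [0.1, 0.3, -3.5]
opening: 0.668
finger_force: 72.0
```

Emit:
jog_arm(deltas="0 0.8 0 0 0 0;0 0.8 0 0 0 0;0 0.5 0 0 0 0;0 0 0 0 0 0;0 0 0 0 0 0")

```text
time: 47.12
eef_pos: [0.487, 0.0886, 0.1033]
tcp_rot: [0.722, 0.692, -0.0, 0.0]
contact_force: [0.0, -0.2, -1.8]
opening: 0.663
finger_force: 72.0
```

Emit:
jog_arm(deltas="0 0 -0.7 0 0 0;0 0 -0.7 0 0 0;0 0 -0.7 0 0 0;0 0 -0.4 0 0 0;0 0 0 0 0 0;0 0.4 0 0 0 0;0 0.4 0 0 0 0;0 0.4 0 0 0 0;0.05 0.4 0 0 0 0;0.05 0.3 0 0 0 0;0 0 0 0 0 0")

```text
time: 48.5
eef_pos: [0.489, 0.1274, 0.0533]
tcp_rot: [0.721, 0.692, 0.0, 0.0]
contact_force: [-0.0, -0.6, -3.0]
opening: 0.666
finger_force: 72.1
```

Emit:
jog_arm(deltas="0 0.15 0 0 0 0;0 0.15 0 0 0 0;0 0.15 0 0 0 0;0 0.1 0 0 0 0;0 0 0 0 0 0")

```text
time: 49.12
eef_pos: [0.4889, 0.138, 0.0533]
tcp_rot: [0.722, 0.692, -0.0, -0.0]
contact_force: [0.5, 0.4, -1.7]
opening: 0.666
finger_force: 72.1
```

Emit:
jog_arm(deltas="0 0.1 0 0 0 0;0 0.1 0 0 0 0;0 0.1 0 0 0 0;0 0 0 0 0 0")

```text
time: 49.62
eef_pos: [0.4897, 0.1397, 0.0544]
tcp_rot: [0.72, 0.694, -0.003, 0.003]
contact_force: [-1.9, -16.2, 3.8]
opening: 0.665
finger_force: 73.1
```

Emit:
jog_arm(deltas="0 -0.25 -0.15 0 0 0;0 0 -0.1 0 0 0;0 0 0 0 0 0")

```text
time: 50.0
eef_pos: [0.4894, 0.1385, 0.0495]
tcp_rot: [0.722, 0.692, -0.001, 0.0]
contact_force: [-2.7, -4.1, 5.4]
opening: 0.665
finger_force: 73.5
```

Emit:
jog_arm(deltas="0 0 0 0 0 0;0 0 0 0 0 0;0 0 0 0 0 0;0 0 0.3 0 0 0;0 0 0.7 0 0 0;0 0 1 0 0 0;0 0 1 0 0 0;0 0 1 0 0 0;0 -0.5 0.3 0 0 0;0 -1 0 0 0 0;0 -1 0 0 0 0;0 -1 0 0 0 0;0 -1 0 0 0 0;0 -1 0 0 0 0;0 -1 0 0 0 0;0 -1 0 0 0 0;0 -1 0 0 0 0;0 -1 0 0 0 0;0 -1 0 0 0 0", gripper=1)

```text
time: 52.38
eef_pos: [0.4884, -0.0722, 0.1341]
tcp_rot: [0.722, 0.692, -0.0, -0.0]
contact_force: [-0.0, 0.0, -0.1]
opening: 1.001
finger_force: 0.0
```

```bash
python3 - <<'E'
from h import *
tins()
s=shot("side"); m=cv2.morphologyEx((s["color"].min(2)>185).astype(np.uint8),cv2.MORPH_OPEN,np.ones((3,3)))
n,l,st,ce=cv2.connectedComponentsWithStats(m)
print("side")
for i in range(1,n):
    if 60<st[i,4]<400:print(st[i],np.round(ray(s,*ce[i],.062),3))
E
```

```text
[307 138  21  13 143] [ 0.7363 -0.1531  0.062 ]
[294 146  35  27 525] [ 0.6891 -0.1375  0.062 ]
[155 206  20  20 314] [0.4921 0.2701 0.062 ]
[178 209  20  19 313] [0.4897 0.2042 0.062 ]
[201 211  20  19 312] [0.4887 0.1386 0.062 ]
[233 214  22  26 346] [0.4769 0.0439 0.062 ]
[338 242  19  18 226] [ 0.4303 -0.2499  0.062 ]
[362 250  11  15 143] [ 0.4162 -0.306   0.062 ]
side
[262 113   7  14  61] [ 0.977 -0.612  0.062]
[237 142  29  18 279] [ 0.83  -0.335  0.062]
[450 148  17  12 129] [ 0.195 -0.852  0.062]
[324 188  11   9  80] [ 0.426 -0.256  0.062]
[213 241  21  13 223] [0.495 0.198 0.062]
[119 251  38  24 329] [0.623 0.392 0.062]
[195 252  22  15 258] [0.497 0.265 0.062]
[185 267  21  30 364] [0.454 0.349 0.062]
```

Emit:
jog_arm(deltas="-0.3 -0.98 0 0 0 0;-0.3 -0.98 0 0 0 0;-0.3 -0.98 0 0 0 0;-0.3 -0.98 0 0 0 0;-0.3 -0.98 0 0 0 0;-0.3 -0.98 0 0 0 0;-0.3 -0.98 0 0 0 0;-0.3 -0.98 0 0 0 0;-0.3 -0.98 0 0 0 0;0 0 0 0 0 0")

```text
time: 53.72
eef_pos: [0.4347, -0.2478, 0.1343]
tcp_rot: [0.722, 0.691, 0.0, -0.0]
contact_force: [-0.1, -0.4, -0.7]
opening: 1.002
finger_force: 0.0
```

```bash
python3 - <<'E'
from h import *
c=shot("top");s=shot("side")
a=cv2.resize(c["color"][190:290,290:430],None,fx=4,fy=4)
b=cv2.resize(s["color"][150:200,270:410],None,fx=4,fy=4)
cv2.imwrite("pics/v8.png",np.vstack([a,b]))
E
```

```text
(no output)
```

View pics/v8.png

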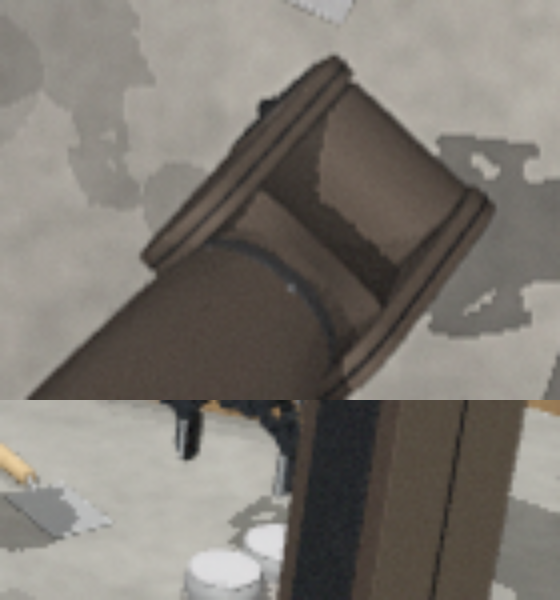

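Tin c has been knocked close to b: the lids are at (225,572) and about (270,540) in the crop.

```bash
python3 - <<'E'
from h import *
s=shot("side")
for u,v in((225,572),(272,541)): print(ray(s,270+u/4,150+(v-400)/4,.062))
E
```

```text
[ 0.43021343 -0.2454161   0.062     ]
[ 0.42675198 -0.31703572  0.062     ]
```

Emit:
jog_arm(deltas="-0.1 0 -0.9 0 0 0;0 0 -0.9 0 0 0;0 0 -0.9 0 0 0;0 0 -0.9 0 0 0;0 0 -0.9 0 0 0;0 0 -0.1 0 0 0;0 0 0 0 0 0;0 0 0 0 0 0")

```text
time: 54.88
eef_pos: [0.4336, -0.2481, 0.0432]
tcp_rot: [0.722, 0.692, 0.0, 0.001]
contact_force: [-0.9, 0.5, 1.1]
opening: 1.001
finger_force: 0.0
```

Emit:
jog_arm(deltas="0 0 0 0 0 0;0 0 0 0 0 0;0 0 0 0 0 0;0 0 0 0 0 0", gripper=0.5)

```text
time: 55.38
eef_pos: [0.4347, -0.2484, 0.0445]
tcp_rot: [0.722, 0.692, 0.001, 0.002]
contact_force: [0.2, 2.5, 6.7]
opening: 0.666
finger_force: 69.8
```

Emit:
jog_arm(deltas="0 0 0.5 0 0 0;0 0 0.5 0 0 0;0 0 0.5 0 0 0;0 0 0.7 0 0 0;0 0 0.7 0 0 0;0 0 0 0 0 0")

```text
time: 56.12
eef_pos: [0.434, -0.2484, 0.1023]
tcp_rot: [0.722, 0.692, 0.0, 0.002]
contact_force: [0.6, 0.4, -3.3]
opening: 0.671
finger_force: 72.2
```

Emit:
jog_arm(deltas="0.17 0.98 0 0 0 0;0.17 0.98 0 0 0 0;0.17 0.98 0 0 0 0;0.17 0.98 0 0 0 0;0.17 0.98 0 0 0 0;0.17 0.98 0 0 0 0;0.17 0.98 0 0 0 0;0.17 0.98 0 0 0 0;0.17 0.98 0 0 0 0;0.17 0.98 0 0 0 0;0.17 0.98 0 0 0 0;0.17 0.98 0 0 0 0;0.17 0.98 0 0 0 0;0.17 0.98 0 0 0 0;0.17 0.98 0 0 0 0;0 0 0 0 0 0;0 0 0 0 0 0")

```text
time: 58.25
eef_pos: [0.4833, 0.0469, 0.0999]
tcp_rot: [0.721, 0.692, -0.0, -0.0]
contact_force: [-0.6, 0.1, -2.2]
opening: 0.67
finger_force: 72.2
```

Emit:
jog_arm(deltas="0 0 -0.7 0 0 0;0 0 -0.7 0 0 0;0 0 -0.7 0 0 0;0 0 -0.4 0 0 0;0 0 0 0 0 0;0 0 0 0 0 0")

```text
time: 59.0
eef_pos: [0.484, 0.0464, 0.0503]
tcp_rot: [0.722, 0.692, -0.0, 0.0]
contact_force: [0.9, 0.1, -2.2]
opening: 0.668
finger_force: 72.2
```

Emit:
jog_arm(deltas="0.05 0.3 0 0 0 0;0.05 0.3 0 0 0 0;0 0.3 0 0 0 0;0 0.2 0 0 0 0;0 0.15 0 0 0 0;0 0.1 0 0 0 0;0 0 0 0 0 0")

```text
time: 59.88
eef_pos: [0.486, 0.0729, 0.0505]
tcp_rot: [0.722, 0.692, -0.0, 0.0]
contact_force: [-1.2, -3.9, -2.0]
opening: 0.671
finger_force: 72.4
```

Emit:
jog_arm(deltas="0 0.1 0 0 0 0;0 0.1 0 0 0 0;0 0 0 0 0 0")

```text
time: 60.25
eef_pos: [0.4866, 0.0738, 0.0512]
tcp_rot: [0.721, 0.693, -0.003, 0.003]
contact_force: [-1.8, -15.1, 1.6]
opening: 0.667
finger_force: 72.9
```

Emit:
jog_arm(deltas="0 -0.2 0 0 0 0;0 0 -0.1 0 0 0;0 0 0 0 0 0")

```text
time: 60.62
eef_pos: [0.4865, 0.073, 0.0488]
tcp_rot: [0.722, 0.692, -0.0, 0.001]
contact_force: [0.7, -5.1, 1.1]
opening: 0.666
finger_force: 72.9
```

Emit:
jog_arm(deltas="0 0 0 0 0 0;0 0 0 0 0 0;0 0 0 0 0 0;0 0 0.3 0 0 0;0 0 0.7 0 0 0;0 0 1 0 0 0;0 0 1 0 0 0;0 0 1 0 0 0;-0.2 -1 0 0 0 0;-0.2 -1 0 0 0 0;-0.2 -1 0 0 0 0;-0.2 -1 0 0 0 0;-0.2 -1 0 0 0 0;-0.2 -1 0 0 0 0;-0.2 -1 0 0 0 0;-0.2 -1 0 0 0 0", gripper=1)

```text
time: 62.62
eef_pos: [0.4542, -0.0873, 0.1296]
tcp_rot: [0.722, 0.692, 0.0, 0.001]
contact_force: [-0.1, 0.3, 0.6]
opening: 0.997
finger_force: 0.0
```

```bash
python3 - <<'E'
from h import *
tins()
c=shot("top"); g=c["color"].min(2)[235:275,335:410]
m=(g>150).astype(np.uint8); n,l,st,ce=cv2.connectedComponentsWithStats(m)
for i in range(1,n):
    if st[i,4]>60: print(st[i],ray(c,335+st[i,0]+(st[i,2]-1)/2,235+st[i,1]+(st[i,3]-1)/2,.062))
E
```

```text
[307 138  21  13 135] [ 0.7363 -0.1531  0.062 ]
[294 147  35  26 508] [ 0.6876 -0.1376  0.062 ]
[155 206  20  20 328] [0.4921 0.2701 0.062 ]
[178 209  20  19 316] [0.4897 0.2042 0.062 ]
[201 211  20  19 311] [0.4887 0.1386 0.062 ]
[224 214  21  20 317] [0.4835 0.0713 0.062 ]
[ 0  0 13 13 73] [ 0.45565242 -0.23232231  0.062     ]
[ 25  11  23  21 348] [ 0.41980001 -0.31705735  0.062     ]
[35 32 18  8 83] [ 0.38134027 -0.33844541  0.062     ]
```

Emit:
jog_arm(deltas="-0.14 -0.96 0 0 0 0;-0.14 -0.96 0 0 0 0;-0.14 -0.96 0 0 0 0;-0.14 -0.96 0 0 0 0;-0.14 -0.96 0 0 0 0;-0.14 -0.96 0 0 0 0;-0.14 -0.96 0 0 0 0;-0.14 -0.96 0 0 0 0;-0.14 -0.96 0 0 0 0;-0.14 -0.96 0 0 0 0;-0.14 -0.96 0 0 0 0;-0.14 -0.96 0 0 0 0;0 0 0 0 0 0")

```text
time: 64.35
eef_pos: [0.4202, -0.3184, 0.1284]
tcp_rot: [0.722, 0.691, 0.0, 0.0]
contact_force: [0.8, 0.8, 0.3]
opening: 1.002
finger_force: 0.0
```

Emit:
jog_arm(deltas="0 0 -0.9 0 0 0;0 0 -0.9 0 0 0;0 0 -0.9 0 0 0;0 0 -0.9 0 0 0;0 0 -0.7 0 0 0;0 0 0 0 0 0;0 0 0 0 0 0")

```text
time: 65.22
eef_pos: [0.4207, -0.3173, 0.0428]
tcp_rot: [0.722, 0.692, -0.0, 0.0]
contact_force: [0.6, -0.2, 0.6]
opening: 0.997
finger_force: 0.0
```

Emit:
jog_arm(deltas="0 0 0 0 0 0;0 0 0 0 0 0;0 0 0 0 0 0;0 0 0 0 0 0", gripper=0.5)

```text
time: 65.72
eef_pos: [0.4221, -0.3181, 0.0447]
tcp_rot: [0.722, 0.692, 0.001, 0.002]
contact_force: [0.1, 1.4, 6.2]
opening: 0.673
finger_force: 69.8
```

Emit:
jog_arm(deltas="0 0 0.5 0 0 0;0 0 0.5 0 0 0;0 0 0.5 0 0 0;0 0 0.7 0 0 0;0 0 0.7 0 0 0;0 0 0 0 0 0")

```text
time: 66.47
eef_pos: [0.4213, -0.3179, 0.1024]
tcp_rot: [0.722, 0.692, -0.0, 0.002]
contact_force: [-0.1, -0.5, -4.6]
opening: 0.67
finger_force: 71.3
```

Emit:
jog_arm(deltas="0.2 0.98 0 0 0 0;0.2 0.98 0 0 0 0;0.2 0.98 0 0 0 0;0.2 0.98 0 0 0 0;0.2 0.98 0 0 0 0;0.2 0.98 0 0 0 0;0.2 0.98 0 0 0 0;0.2 0.98 0 0 0 0;0.2 0.98 0 0 0 0;0.2 0.98 0 0 0 0;0.2 0.98 0 0 0 0;0.2 0.98 0 0 0 0;0.2 0.98 0 0 0 0;0.2 0.98 0 0 0 0;0.2 0.98 0 0 0 0;0 0 0 0 0 0;0 0 0 0 0 0")

```text
time: 68.6
eef_pos: [0.4802, -0.0228, 0.1004]
tcp_rot: [0.722, 0.692, -0.0, 0.0]
contact_force: [0.8, -0.3, -4.2]
opening: 0.669
finger_force: 72.2
```

Emit:
jog_arm(deltas="0 0 -0.7 0 0 0;0 0 -0.7 0 0 0;0 0 -0.7 0 0 0;0 0 -0.4 0 0 0;0 0 0 0 0 0;0 0.3 0 0 0 0;0 0.3 0 0 0 0;0 0.2 0 0 0 0;0 0.2 0 0 0 0;0 0.2 0 0 0 0;0 0 0 0 0 0")

```text
time: 69.97
eef_pos: [0.481, 0.0013, 0.0507]
tcp_rot: [0.722, 0.692, 0.001, 0.001]
contact_force: [3.0, -0.8, -3.2]
opening: 0.669
finger_force: 72.6
```

Emit:
jog_arm(deltas="0.1 0.1 0 0 0 0;0 0.1 0 0 0 0;0 0.1 0 0 0 0;0 0.1 0 0 0 0;0 0.1 0 0 0 0;0 0 0 0 0 0")

```text
time: 70.72
eef_pos: [0.4831, 0.0084, 0.051]
tcp_rot: [0.721, 0.693, -0.002, 0.003]
contact_force: [-0.5, -10.5, -2.1]
opening: 0.673
finger_force: 72.7
```

Emit:
jog_arm(deltas="0 -0.15 -0.1 0 0 0;0 0 0 0 0 0")

```text
time: 70.97
eef_pos: [0.483, 0.0074, 0.049]
tcp_rot: [0.722, 0.692, -0.0, 0.001]
contact_force: [-0.5, -5.2, 0.2]
opening: 0.67
finger_force: 73.3
```

Emit:
jog_arm(deltas="0 0 0 0 0 0;0 0 0 0 0 0;0 0 0 0 0 0;0 0 0.3 0 0 0;0 0 0.7 0 0 0;0 0 1 0 0 0;0 0 1 0 0 0;0 -1 0 0 0 0;0 -1 0 0 0 0;0 -1 0 0 0 0;-0.1 -1 0 0 0 0;0 0 0 0 0 0", gripper=1)

```text
time: 72.47
eef_pos: [0.4808, -0.0728, 0.1095]
tcp_rot: [0.723, 0.691, 0.0, 0.001]
contact_force: [-0.5, 0.2, -0.6]
opening: 0.998
finger_force: 0.0
```

Emit:
jog_arm(deltas="0 0 0 0 0 0;0 0 0 0 0 0;0 0 0 0 0 0;0 0 -1 0 0 0;0 0 -1 0 0 0;0 0 -1 0 0 0;0 0 -0.2 0 0 0;0 0.4 0 0 0 0;0 0.4 0 0 0 0;0 0.4 0 0 0 0;0 0.3 0 0 0 0;0 0 0 0 0 0", gripper=0.45)

```text
time: 73.97
eef_pos: [0.4804, -0.0414, 0.0445]
tcp_rot: [0.721, 0.692, 0.0, 0.0]
contact_force: [0.3, 0.7, -0.1]
opening: 0.448
finger_force: 0.0
```

Emit:
jog_arm(deltas="0 0.2 0 0 0 0;0 0.15 0 0 0 0;0 0.15 0 0 0 0;0 0.15 0 0 0 0;0 0.15 0 0 0 0;0 0 0 0 0 0")

```text
time: 74.72
eef_pos: [0.482, -0.0302, 0.0456]
tcp_rot: [0.72, 0.694, -0.002, 0.005]
contact_force: [-0.7, -16.5, 0.7]
opening: 0.449
finger_force: 6.5
```

Emit:
jog_arm(deltas="0 -0.8 0 0 0 0;0 -0.8 0.3 0 0 0;0 0 1 0 0 0;0 0 1 0 0 0;0 0 1 0 0 0;0 0 1 0 0 0;0 0 1 0 0 0;0 0 1 0 0 0;0 0 1 0 0 0;0 0 1 0 0 0;0 0 1 0 0 0;0 0 1 0 0 0;0 0 1 0 0 0;0 0 1 0 0 0;0 0 1 0 0 0;0 0 0 0 0 0", gripper=0.6)

```text
time: 76.72
eef_pos: [0.4811, -0.0583, 0.3125]
tcp_rot: [0.722, 0.692, 0.001, 0.002]
contact_force: [-0.5, -0.7, -0.1]
opening: 0.598
finger_force: 0.0
```

```bash
python3 - <<'E'
from h import *
tins()
c=shot("top"); s=shot("side")
cv2.imwrite("pics/v9.png",np.vstack([cv2.resize(c["color"][120:270,140:340],None,fx=2.4,fy=2.4),cv2.resize(s["color"][130:230,170:370],None,fx=2.4,fy=2.4)]))
E
```

```text
[307 138  21  13 142] [ 0.7363 -0.1531  0.062 ]
[294 147  35  25 440] [ 0.6891 -0.1375  0.062 ]
[155 207  20  19 310] [0.4907 0.2699 0.062 ]
[178 209  20  19 311] [0.4897 0.2042 0.062 ]
[201 211  20  20 332] [0.4872 0.1384 0.062 ]
[224 213  19  21 322] [0.4847 0.0743 0.062 ]
```

View pics/v9.png

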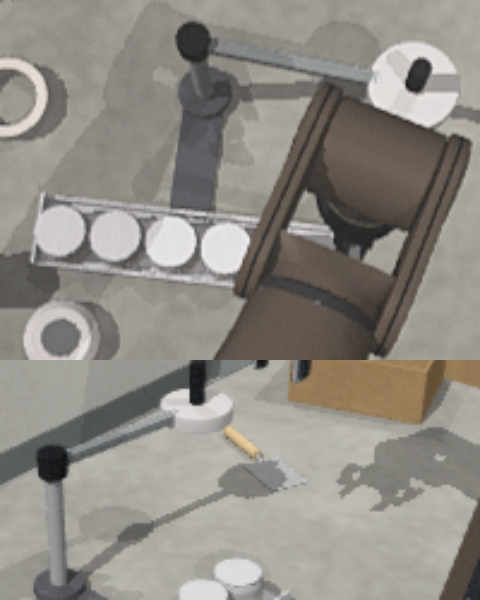

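The row of four tins visible is tight against the stop, and the fifth is hidden under the wrist. The lamp head is at (413,84), clear of the lane.

```bash
python3 - <<'E'
from h import *
c=shot("top")
p=ray(c,311,155,.2);pv=np.array([.6885,.1145]);d=p[:2]-pv
f=np.arctan2(d[1],d[0])%(2*np.pi);print(p,np.hypot(*d),"q",f-np.pi+.042)
print(pv+.245*np.array([np.cos(f),np.sin(f)]))
E
```

```text
[ 0.65661256 -0.12101736  0.2       ] 0.23766623119996985 q 1.4782214814338206
[ 0.65562859 -0.12828482]
```

```bash
python3 - <<'E'
from h import *
s=shot("side");print(ray(s,170+197/2.4,130+(410-360)/2.4,.2),"stub base",ray(s,170+197.5/2.4,130+(403-360)/2.4,.2))
pv=np.array([.690,.1175]);r=.2435;g=np.array([.656,-.124])
f0=np.arctan2(*(g-pv)[::-1])%(2*np.pi); f1=np.pi-np.arcsin((.269-.1175)/r)
N=30;f=np.linspace(f0,f1,N+1);p=pv+r*np.c_[np.cos(f),np.sin(f)]
acc=p[0].copy()
o=[]
for k in range(N):
    u=np.round((p[k+1]-acc)/.02,2);acc+=u*.02;o.append(f"{u[0]} {u[1]} 0 0 0 0")
for i in(0,10,20):print(";".join(o[i:i+10]),p[i+10])
print(p[0])
E
```

```text
[ 0.64211471 -0.10902042  0.2       ] stub base [ 0.65539661 -0.12649923  0.2       ]
-0.84 0.15 0 0 0 0;-0.83 0.21 0 0 0 0;-0.81 0.26 0 0 0 0;-0.79 0.32 0 0 0 0;-0.77 0.38 0 0 0 0;-0.73 0.42 0 0 0 0;-0.71 0.48 0 0 0 0;-0.67 0.53 0 0 0 0;-0.63 0.57 0 0 0 0;-0.59 0.62 0 0 0 0 [ 0.50856832 -0.04490319]
-0.55 0.65 0 0 0 0;-0.5 0.69 0 0 0 0;-0.45 0.73 0 0 0 0;-0.4 0.75 0 0 0 0;-0.34 0.78 0 0 0 0;-0.29 0.81 0 0 0 0;-0.23 0.82 0 0 0 0;-0.17 0.83 0 0 0 0;-0.12 0.85 0 0 0 0;-0.05 0.85 0 0 0 0 [0.44660449 0.11036736]
0.0 0.85 0 0 0 0;0.07 0.85 0 0 0 0;0.12 0.85 0 0 0 0;0.18 0.83 0 0 0 0;0.24 0.82 0 0 0 0;0.3 0.8 0 0 0 0;0.35 0.78 0 0 0 0;0.41 0.75 0 0 0 0;0.46 0.72 0 0 0 0;0.51 0.68 0 0 0 0 [0.49936947 0.269     ]
[ 0.6560532 -0.1236221]
```

Emit:
jog_arm(deltas="0.97 -0.37 0 0 0 0;0.97 -0.37 0 0 0 0;0.97 -0.37 0 0 0 0;0.97 -0.37 0 0 0 0;0.97 -0.37 0 0 0 0;0.97 -0.37 0 0 0 0;0.97 -0.37 0 0 0 0;0.97 -0.37 0 0 0 0;0.97 -0.37 0 0 0 0;0 0 0 0 0 0;0 0 -0.9 0 0 0;0 0 -0.9 0 0 0;0 0 -0.9 0 0 0;0 0 -0.8 0 0 0;0 0 0 0 0 0;0 0 0 0 0 0")

```text
time: 78.97
eef_pos: [0.6553, -0.1246, 0.2409]
tcp_rot: [0.722, 0.692, 0.0, 0.0]
contact_force: [0.2, -1.0, 0.6]
opening: 0.597
finger_force: 0.0
```

Emit:
jog_arm(deltas="0 0 0 0 0 0;0 0 0 0 0 0;0 0 0 0 0 0;0 0 0 0 0 0;0 0 0 0 0 0;0 0 0 0 0 0", gripper=0, squeeze=60)

```text
time: 79.72
eef_pos: [0.6559, -0.1246, 0.2421]
tcp_rot: [0.722, 0.692, 0.001, 0.002]
contact_force: [1.5, -0.0, 5.8]
opening: 0.231
finger_force: 58.7
```

Emit:
jog_arm(deltas="-0.84 0.15 0 0 0 0;-0.83 0.21 0 0 0 0;-0.81 0.26 0 0 0 0;-0.79 0.32 0 0 0 0;-0.77 0.38 0 0 0 0;-0.73 0.42 0 0 0 0;-0.71 0.48 0 0 0 0;-0.67 0.53 0 0 0 0;-0.63 0.57 0 0 0 0;-0.59 0.62 0 0 0 0")

```text
time: 80.97
eef_pos: [0.5062, -0.0498, 0.242]
tcp_rot: [0.722, 0.692, -0.005, 0.003]
contact_force: [-5.7, -9.6, 9.3]
opening: 0.226
finger_force: 59.5
```

Emit:
jog_arm(deltas="-0.65 0.55 0 0 0 0;-0.5 0.69 0 0 0 0;-0.45 0.73 0 0 0 0;-0.4 0.75 0 0 0 0;-0.34 0.78 0 0 0 0;-0.29 0.81 0 0 0 0;-0.23 0.82 0 0 0 0;-0.17 0.83 0 0 0 0;-0.12 0.85 0 0 0 0;-0.05 0.85 0 0 0 0")

```text
time: 82.22
eef_pos: [0.4431, 0.1079, 0.2395]
tcp_rot: [0.722, 0.692, -0.001, 0.0]
contact_force: [1.3, -2.5, 0.4]
opening: 0.001
finger_force: 1.3
```

The grip slipped off the stub (opening 0). I'll lift, open and find the head again.

Emit:
jog_arm(deltas="0 0.5 0 0 0 0;0 0.3 0 0 0 0;0 0 1 0 0 0;0 0 1 0 0 0;0 0 1 0 0 0;0 0 1 0 0 0;0 0.9 0 0 0 0;0 0.9 0 0 0 0;0 0.9 0 0 0 0;0 0.9 0 0 0 0;0 0.9 0 0 0 0;0 0.9 0 0 0 0;0 0 0 0 0 0", gripper=0.6)

```text
time: 83.85
eef_pos: [0.4434, 0.2325, 0.3202]
tcp_rot: [0.721, 0.693, -0.0, -0.0]
contact_force: [-0.6, -0.5, -0.1]
opening: 0.6
finger_force: 0.0
```

```bash
python3 - <<'E'
from h import *
c=shot("top"); s=shot("side")
for n,k in(("top",c),("side",s)):
    m=cv2.morphologyEx((k["color"].min(2)>175).astype(np.uint8),cv2.MORPH_OPEN,np.ones((3,3)))
    N,l,st,ce=cv2.connectedComponentsWithStats(m); print(n)
    for i in range(1,N):
        if 100<st[i,4]<3000: print(st[i],np.round(ray(k,st[i,0]+(st[i,2]-1)/2,st[i,1]+(st[i,3]-1)/2,.2),3))
b=cv2.resize(s["color"][140:290,160:330],None,fx=2.7,fy=2.7);a=cv2.resize(c["color"][120:270,140:310],None,fx=2,fy=2)
a=cv2.copyMakeBorder(a,0,b.shape[0]-a.shape[0],0,0,cv2.BORDER_CONSTANT)
o=np.hstack([b,a]);print(o.shape);cv2.imwrite("pics/v10.png",o)
E
```

```text
top
[143 145  17  27 136] [0.619 0.292 0.2  ]
[358 164  28  31 548] [ 0.604 -0.279  0.2  ]
[161 206  14  21 237] [0.471 0.232 0.2  ]
[ 177  207   44   41 1090] [0.449 0.151 0.2  ]
[224 213  16  17 147] [0.47 0.07 0.2 ]
[158 248  20  28 210] [0.358 0.219 0.2  ]
side
[ 262   91   92   39 2226] [ 0.71  -0.538  0.2  ]
[274 172  21  10 149] [ 0.463 -0.037  0.2  ]
[232 195  37  20 425] [0.442 0.147 0.2  ]
[229 222  25  21 277] [0.379 0.258 0.2  ]
[213 241  21  13 221] [0.373 0.33  0.2  ]
[128 251  29  15 129] [0.483 0.476 0.2  ]
[195 252  22  14 255] [0.374 0.386 0.2  ]
[192 277  10  19 147] [0.326 0.463 0.2  ]
[226 278  33  25 456] [0.247 0.411 0.2  ]
(405, 799, 3)
```

```bash
python3 - <<'E'
from h import *
s=shot("side"); x0,y0=225,165
g=s["color"].max(2)[y0:y0+50,x0:x0+55]; m=(g<60).astype(np.uint8)
N,l,st,ce=cv2.connectedComponentsWithStats(m)
for i in range(1,N):
    if st[i,4]>20:
        x,y,w,h,a=st[i]; u=x0+x+(w-1)/2
        print(st[i],u,"top",ray(s,u,y0+y+1,.26),"base",ray(s,u,y0+y+h-2,.2))
for q in(-.1,-.05,0,.05):
    f=np.pi-.042+q;print(q,proj(s,[.69+.245*np.cos(f),.1175+.245*np.sin(f),.26]),proj(s,[.69+.245*np.cos(f),.1175+.245*np.sin(f),.2]))
E
```

```text
[11  0  6 12 59] 238.5 top [0.53235893 0.08788015 0.26      ] base [0.56970996 0.04370579 0.2       ]
[ 22  17   7  22 150] 250.0 top [0.44822328 0.14064942 0.26      ] base [0.44942204 0.13764909 0.2       ]
-0.1 [247.39962409 184.76898758] [247.09715094 204.46290847]
-0.05 [250.80978145 183.18067425] [250.42538438 202.7963002 ]
0 [254.00994805 181.52828335] [253.5498545  201.06249002]
0.05 [256.99344739 179.8185299 ] [256.4639881  199.26845746]
```

Emit:
jog_arm(deltas="0.04 -0.59 0 0 0 0.98;0.04 -0.59 0 0 0 0.98;0.04 -0.59 0 0 0 0.98;0.04 -0.59 0 0 0 0.98;0.04 -0.59 0 0 0 0.98;0.04 -0.59 0 0 0 0.98;0.04 -0.59 0 0 0 0.98;0.04 -0.59 0 0 0 0.98;0 0 0 0 0 0.98;0 0 0 0 0 0.98;0 0 0 0 0 0.98;0 0 0 0 0 0.98;0 0 0 0 0 0.98;0 0 0 0 0 0.98;0 0 0 0 0 0.98;0 0 0 0 0 0.98;0 0 0 0 0 0")

```text
time: 86.12
eef_pos: [0.4499, 0.1365, 0.3204]
tcp_rot: [0.023, 1.0, -0.0, 0.0]
contact_force: [0.3, -0.4, 0.5]
opening: 0.601
finger_force: 0.0
```

Emit:
jog_arm(deltas="0 0.1 -0.9 0 0 0;0 0 -0.9 0 0 0;0 0 -0.9 0 0 0;0 0 -0.9 0 0 0;0 0 -0.3 0 0 0;0 0 0 0 0 0;0 0 0 0 0 0")

```text
time: 87.0
eef_pos: [0.4505, 0.1391, 0.2432]
tcp_rot: [0.022, 1.0, 0.0, 0.001]
contact_force: [-0.0, 0.3, -0.8]
opening: 0.599
finger_force: 0.0
```

Emit:
jog_arm(deltas="0 0 0 0 0 0;0 0 0 0 0 0;0 0 0 0 0 0;0 0 0 0 0 0;0 0 0 0 0 0;0 0 0 0 0 0", gripper=0, squeeze=40)

```text
time: 87.75
eef_pos: [0.4503, 0.1392, 0.2432]
tcp_rot: [0.022, 1.0, 0.0, 0.001]
contact_force: [-1.1, 0.8, 5.1]
opening: 0.237
finger_force: 39.2
```

```bash
python3 - <<'E'
from h import *
g=get_state()["eef_pos"][:2]; pv=np.array([.692,.118]);print(g,np.hypot(*(g-pv)))
r=.245;f0=np.arctan2(*(g-pv)[::-1])%(2*np.pi);f1=np.pi-np.arcsin((.268-.118)/r)
f=np.linspace(f0,f1,13);p=pv+r*np.c_[np.cos(f),np.sin(f)];acc=p[0].copy();o=[]
for k in range(12):
    u=np.round((p[k+1]-acc)/.02,2);acc+=u*.02;o.append(f"{u[0]} {u[1]} 0 0 0 0")
print(";".join(o),p[0],p[-1])
E
```

```text
[0.45030477 0.13923026] 0.24262586401315686
0.06 0.58 0 0 0 0;0.1 0.58 0 0 0 0;0.12 0.57 0 0 0 0;0.14 0.56 0 0 0 0;0.18 0.56 0 0 0 0;0.2 0.55 0 0 0 0;0.22 0.53 0 0 0 0;0.25 0.53 0 0 0 0;0.28 0.51 0 0 0 0;0.3 0.5 0 0 0 0;0.32 0.49 0 0 0 0;0.35 0.47 0 0 0 0 [0.44793974 0.139438  ] [0.49828629 0.268     ]
```

Emit:
jog_arm(deltas="0 0.58 0 0 0 0;0.08 0.58 0 0 0 0;0.12 0.57 0 0 0 0;0.14 0.56 0 0 0 0;0.18 0.56 0 0 0 0;0.2 0.55 0 0 0 0;0.22 0.53 0 0 0 0;0.25 0.53 0 0 0 0;0.28 0.51 0 0 0 0;0.3 0.5 0 0 0 0;0.3 0.49 0 0 0 0;0.33 0.47 0 0 0 0;0 0 0 0 0 0;0 0 0 0 0 0")

```text
time: 89.5
eef_pos: [0.497, 0.2704, 0.2431]
tcp_rot: [0.022, 1.0, 0.002, -0.001]
contact_force: [-2.4, 4.4, 6.9]
opening: 0.235
finger_force: 39.8
```

Emit:
jog_arm(deltas="0 -0.1 0 0 0 0;0 0 0 0 0 0")

```text
time: 89.75
eef_pos: [0.4959, 0.2691, 0.2431]
tcp_rot: [0.022, 1.0, 0.003, -0.002]
contact_force: [-5.4, 5.9, 8.2]
opening: 0.232
finger_force: 39.9
```

Emit:
jog_arm(deltas="0 0 0 0 0 0;0 0 0 0 0 0;0 0 0 0 0 0;0 0 0 0 0 0;0 0 1 0 0 0;0 0 1 0 0 0;0 0 1 0 0 0;0 0 1 0 0 0;0 -1 0 0 0 0;0 -1 0 0 0 0;0 -1 0 0 0 0;0 -1 0 0 0 0;0 -1 0 0 0 0;0 -1 0 0 0 0;0 -1 0 0 0 0;0 -1 0 0 0 0;0 -1 0 0 0 0;0 -1 0 0 0 0", gripper=0.6)

```text
time: 92.0
eef_pos: [0.4976, 0.064, 0.3219]
tcp_rot: [0.023, 1.0, -0.0, -0.0]
contact_force: [-0.6, 0.5, 0.0]
opening: 0.602
finger_force: 0.0
```

Emit:
jog_arm(deltas="0 -1 0 0 0 0;0 -1 0 0 0 0;0 -1 0 0 0 0;0 -1 0 0 0 0;0 -1 0 0 0 0;0 -1 0 0 0 0;0 -1 0 0 0 0;0 -1 0 0 0 0;0 -1 0 0 0 0;0 -1 0 0 0 0;0 -1 0 0 0 0;0 -1 0 0 0 0;0 -1 0 0 0 0;0 -1 0 0 0 0;0 0 0 0 0 0")

```text
time: 93.88
eef_pos: [0.4978, -0.2157, 0.3221]
tcp_rot: [0.023, 1.0, 0.0, -0.0]
contact_force: [-0.2, 0.0, 0.0]
opening: 0.597
finger_force: 0.0
```

```bash
python3 - <<'E'
from h import *
c=shot("top"); s=shot("side"); tins()
for n,k in(("side",s),):
    g=k["color"].max(2)[150:250,180:240]; N,l,st,ce=cv2.connectedComponentsWithStats((g<60).astype(np.uint8))
    for i in range(1,N):
        x,y,w,h,a=st[i]
        if a>60: u=180+x+(w-1)/2; print(st[i],ray(s,u,150+y+1,.26),ray(s,u,150+y+h-2,.2))
b=cv2.resize(s["color"][140:290,150:310],None,fx=2.5,fy=2.5);a=cv2.resize(c["color"][120:270,110:270],None,fx=2.5,fy=2.5)
cv2.imwrite("pics/v11.png",np.hstack([b,a]))
E
```

```text
[135 186  36  38 838] [0.5213 0.3079 0.062 ]
[224 213  20  21 342] [0.4848 0.0729 0.062 ]
[247 215  21  21 354] [0.4839 0.0061 0.062 ]
[  5  16  13  14 118] [0.62671059 0.17788463 0.26      ] [0.66165164 0.14740132 0.2       ]
[ 18  44   8  24 175] [0.50106368 0.26571384 0.26      ] [0.50024404 0.26968309 0.2       ]
```

View pics/v11.png

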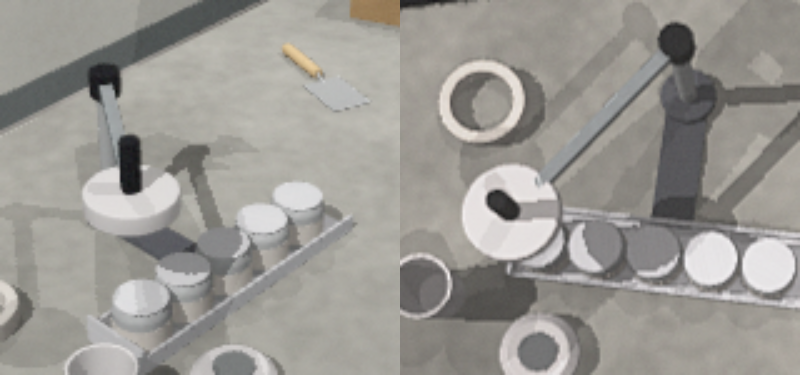

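The picture shows five upright tins in a tight row against the stop. The lamp's stub, at (130,165) on the left side, is over the front tin: about (0.499, 0.268) against the tin's (0.493, 0.269). The tape, filter, cup and scraper look undisturbed.

```bash
python3 -c "
from h import *
print(ctrl.sign_off())"
```

```text
the job is handed in; nothing more can be done
None
```

I handed the job in at about 94 s: five tins stand upright in a tight row against the stop, and the lamp is back over the front tin, about 6 mm off its centre across the lane. On the way the front old tin tipped over and landed upright again, and the gripper slipped off the lamp once on the swing back.

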